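# Hang the offset plate level on the stirrer stand

### The arm

A 6-joint arm with a two-finger parallel gripper is mounted at the origin on the work surface. World frame = base frame: x ahead of the robot, y to its left, z up, the work surface at z = 0. Lengths are in mm, angles in rad, forces in N, time in s.
With the tool pointing down it reaches from about 250 to 775 mm from the base axis. Payload 4 kg.
Tool frame: the origin (TCP) lies midway between the tips of the shut fingers; the grasp point (between the pads) lies 19 mm behind it; z points along the fingers, y is the direction in which the jaws open and shut (so a half turn about z gives the same grasp; the last joint's range is limited). The gripper opens to 85 mm and grips with 20 to 120 N. Pads are 22 mm wide; open, the fingers measure 114 mm over their backs; the gripper's body (76 mm by 85 mm) begins 54 mm behind the grasp point. The pads swing forward as they close: fully open they stand 13 mm farther back than shut.
Start: joints at [-1.252, 0.087, 1.371, -0, 1.684, -0.103], TCP at [225.172, -501.815, 199.041] pointing down, gripper open.
Joint ranges: [-3.1, 3.1], [-0.76, 2.03], [0.27, 2.55], [-1.08, 4.22], [0.17, 2.65], [-2.57, 2.57]. Speed limits (rad/s): [2.79, 2.79, 3.14, 3.14, 3.14, 3.14].

### API

Orientations are given as a unit quaternion [w, x, y, z].
In Python, from rig import robot gives the robot as it stands.
- The arm moves only by the tool jog_arm, never from a script. Its argument "increments" is a list of rows, each an object of numbers: "dx", "dy", "dz": the shift along the tool's x, y, z in units of 800 mm (1.0 is 800 mm); "ax", "ay", "az": the turn, a rotation vector about the tool's x, y, z in units of 360 degrees (1.0 is 360 degrees). In form: [{"dx": .., "dy": .., "dz": .., "ax": .., "ay": .., "az": ..}, ...]. A call has exactly 8 rows; each row is the pose to reach, as a shift and turn from the pose commanded when the call began, along the tool's axes at that moment, turning the shorter way round; what a row does not reach only later rows make up. A row lasts 1/12 s, in which the tool goes at most 41.7 mm and 7.16 degrees, less where a joint would pass 70% of its speed; a pose out of reach is approached as far as the arm can. A call with a number of a shift or a turn outside -1 to 1 is refused whole. A call with a gripper value outside its range is refused whole. "gripper" is the opening, from 0 (shut) to 1 (fully open), set as the call begins (left out, the last holds). The fingers move at their own pace and stop on an object; "force" is the grip in N (left out, the last holds). Time passes only in rows, so rows that repeat a pose let the fingers close, or fill a call up. It gives the time, the measured TCP pose, the force and the opening at its end, in the units of the state.
- robot.get_obs(): the state, without advancing time (a new reading comes with each control period).
- robot.camera(name): name is "scene" or "top"; returns a dict with "color" (480x640x3 uint8, red, green, blue), "mtx" (3x3 intrinsics, pixels), "k1" (the pictures are not rectified: a ray, as slopes to the right and down, at radius r is drawn at 1 + k1 r^2 times it, then the intrinsics apply), "R" (3x3) and "t" (3): a world point X has camera coordinates R X + t. Camera axes: x right, y down, z forward; pixel columns grow to the right and rows downward; lengths in mm; the calibration is good to about 2 mm. A picture is of the moment at which its call begins. There is no depth.
- robot.job_done(): hands the job in, once; it reports no verdict.
The state is a dict: "time_s": time; "qpos": joint angles; "joint_vel": joint speeds; "effort": joint torques, N m; "ee_pos": TCP position; "eef_rot": TCP orientation; "wrist_force": force on the tool from outside, world axes, zero at the start; "wrist_torque": the same for the moment, N m; "width": finger opening in mm.
Only numpy, scipy, OpenCV 4.12 (cv2) and the standard library are available. Lean on these libraries where they do the work, as an engineer would, in place of code of your own. Each camera call takes 0.05 s, during which the arm holds its last target.

### The job

Take the L-shaped aluminium plate out of its rack and hang it on the stirrer stand's short side rod by the one hole that lets it hang level, its long arm horizontal. Slide it along the rod up to the round collar, let go so that it hangs there freely and at rest. A cross rod sticks out above the hanging place, so come in with the tool leaning, and leave the other things on the bench where they are.

Things in the scene. Friction and masses are not known exactly. Their poses are not given: they have to be found in the camera images.
- bracket: Loose L-shaped aluminium plate, uniform, about 0.22 kg, 8 mm thick. Origin: mid-length, mid-height, mid-thickness of the long arm; x along the arm, y through the thickness, z up. Arm 160 mm long (x -80..80), 44 high (z -22..22); leg x 40..80, z -147..-22 mm. Four round 23 mm through holes in a row in the arm. Starts upright in the rack, turned as it, leg on the far side.
- hole_a (a point): Centre of the hole nearest the arm's free end (x -43, z -4 mm in the plate's frame, mid-thickness); axes as the plate's
- hole_b (a point): Centre of the second hole from the free end (x -8, z -4 mm in the plate's frame); axes as the plate's
- hole_c (a point): Centre of the third hole from the free end (x 27, z -4 mm in the plate's frame); axes as the plate's
- hole_d (a point): Centre of the fourth hole, at the corner above the leg (x 62, z -4 mm in the plate's frame); axes as the plate's
- rack: Fixed grey base 200 x 100 x 15 mm with white slotted supports, 11 mm slots, that hold the plate upright; origin under its centre, x away from the robot. The plate's origin starts 162 mm straight above. Cheeks hold the leg's foot up to 60 mm height; a 27 mm wide post (x -77..-51 mm) carries the arm, its cheeks 158 mm high. Lift the plate straight up 50 mm or more to clear.
- stand: Fixed stirrer stand; white base x -80..180, y -70..130, 18 mm high; origin on the table below the hanging rod's line. A 24 mm square post (x 0, y 97, top 247 mm) carries the level steel hanging rod, 10 mm thick, 235 mm up, along y from y 85 to its free end at y -35. Collar 24 mm wide at y 20..26. Column 22 mm thick at x 130, y 100; beside it, to y 205, a blue motor from 390 mm up, shaft below it.
- rod_seat (a point): Point on the rod's axis where the plate's mid-thickness is when the plate touches the collar (4 mm in front of the collar's face), 235 mm above the table; axes as the stand's (y along the rod towards the collar and post)
- clamp_end (a point): End of the fixed cross rod above the hanging place: centre of its dark clamp (20 x 60 x 24 mm, 362 mm above the table, stand x -58, y 16 mm). From there the 20 mm cross rod runs along the stand's x to the column.
- rod_tip (a point): Centre of the rod's free end, 51 mm from rod_seat along the stand's -y; axes as the stand's
- dish: loose shallow glass dish, 90 mm wide, 16 mm high; origin under its centre
- screwdriver: loose screwdriver 180 mm long, lying along its x
- dropper: loose white bottle 52 mm wide, 120 mm high; origin under its centre
- wrench: loose wrench 160 mm long, lying along its x
There are look-alikes about, which are no part of the job. Leave any pink look-alike of the rack alone.

How it is judged (in metres and radians):
On the way, in this order (a step that is already met when the one before it is completed fails the run):
1. the plate is lifted clear of the rack (z of bracket in the frame of rack above 0.21 m), for 0.1 s.
2. the rod is through the third hole from the arm's free end (the balancing one), the plate at the collar (x of hole_c in the frame of rod_seat between -0.008 and 0.008 m and z of hole_c in the frame of rod_seat between -0.012 and 0.004 m and y of hole_c in the frame of rod_seat between -0.014 and 0.006 m), for 0.2 s.
At the end, for the whole second after the job is handed in: The plate hangs by its third hole from the free end: hole centre within 8 mm sideways of the rod axis and 12 mm below to 4 mm above it, plate at most 14 mm short of the collar, upright within 8 degrees (arm level), square to the rod within 14 degrees, weight on the stand, at rest (all of step 2 and angle between bracket's own z axis and vertical below 0.14 rad and angle between the y axis of bracket and the y axis of stand, either way round below 0.25 rad and contact force between bracket and stand above 1 N and linear speed of bracket below 0.03 m/s and angular speed of bracket below 0.25 rad/s); the robot touches nothing.
It fails at once if a bystander on the bench is pushed more than 30 mm from its place (distance of any of dish, screwdriver, dropper, wrench from where it was at the start of the episode above 0.03 m).
It also fails if it takes over 51 s, if anything falls off the work surface, if the arm or the gripper's body presses on something with over 40 N, if the wrist force passes 120 N, or if a joint passes its speed limit or range.

## Working session

There is one attempt and no reset: what is moved stays moved. The work goes in short steps, Python scripts to look and compute and a tool call to move; the robot and the scene stay as the last step left them, time stands still between calls to the robot, and variables do not carry over. Pictures are saved under pics/ and viewed, and the job is handed in when it is done.

Besides the shell and the picture viewer there is one more tool, called after ">>>" in YAML: its name, and indented under it one key for each argument. jog_arm: Moves the arm, as the interface text tells. Shifts and turns lie within -1 to 1; 1 stands for 800 mm of shift or 360 degrees of turn. Its arguments: {"type":"object","properties":{"increments":{"type":"array","items":{"type":"object","properties":{"dx":{"type":"number","minimum":-1,"maximum":1},"dy":{"type":"number","minimum":-1,"maximum":1},"dz":{"type":"number","minimum":-1,"maximum":1},"ax":{"type":"number","minimum":-1,"maximum":1},"ay":{"type":"number","minimum":-1,"maximum":1},"az":{"type":"number","minimum":-1,"maximum":1}}}},"gripper":{"type":"number"},"force":{"type":"number"}},"required":["increments"]}

```bash
ls -la; mkdir -p pics; python3 - <<'E'
from rig import robot
import cv2,numpy as np,pickle
o=robot.get_obs();print(o)
for n in ["scene","top"]:
    c=robot.camera(n);pickle.dump(c,open(f"{n}0.pkl","wb"))
    cv2.imwrite(f"pics/{n}0.png",c["color"][:,:,::-1])
    print(n,c["mtx"],c["k1"],c["R"],c["t"])
E
```

```text
total 12
drwxr-xr-x  3 agent agent 4096 Dec  7 01:18 .
drwxr-xr-x 23 root  root  4096 Dec  7 01:18 ..
drwxr-xr-x  2 agent agent 4096 Dec  7 01:18 pics
{'time_s': 0.0, 'qpos': array([-1.25210089e+00,  8.79797636e-02,  1.37228784e+00, -4.34327052e-06,
        1.68358093e+00, -1.03089323e-01]), 'joint_vel': array([ 1.92201208e-04, -8.28412625e-05, -8.47392512e-04,  1.22795783e-03,
        1.87983966e-03,  2.21660874e-03]), 'effort': array([-6.30557370e-04, -3.51866877e+01, -3.13273287e+01, -2.74669073e-04,
        1.09438511e-02, -6.51443614e-06]), 'ee_pos': array([ 224.98347765, -501.25106236,  197.80862393]), 'eef_rot': array([-1.12116111e-03,  9.77843928e-01,  2.09332223e-01, -1.23505705e-04]), 'wrist_force': array([-0.09469718,  0.63484258,  0.20588019]), 'wrist_torque': array([-0.02245445, -0.00460936, -0.06609014]), 'width': 85.26021364478872}
scene [[478.47315273   0.         324.95815509]
 [  0.         478.47315273 240.58784777]
 [  0.           0.           1.        ]] -0.047334251853347345 [[-0.34130249  0.93994286 -0.00447502]
 [ 0.74459401  0.26745764 -0.61159314]
 [-0.57366573 -0.21207034 -0.79115978]] [ 281.60069569 -256.77143709 1720.58303318]
top [[617.97073517   0.         321.07142688]
 [  0.         617.97073517 247.56599668]
 [  0.           0.           1.        ]] -0.017031577969119933 [[-1.12305908e-02 -9.99935335e-01 -1.78864126e-03]
 [-9.96044384e-01  1.13445334e-02 -8.81299388e-02]
 [ 8.81445312e-02  7.91814799e-04 -9.96107381e-01]] [-107.00921111  574.67329597 1587.8708339 ]
```

View pics/scene0.png

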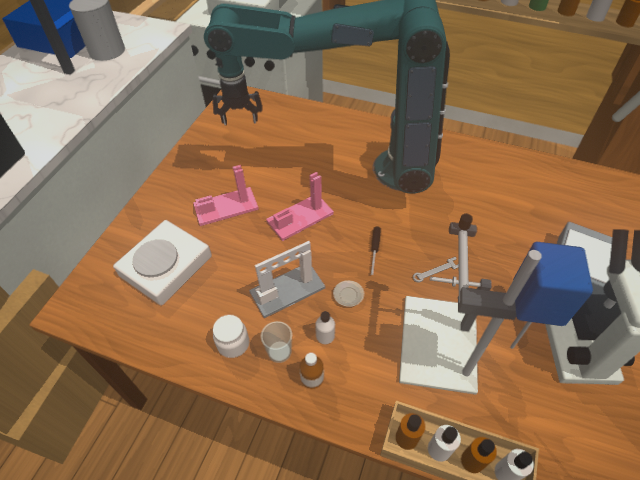

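View pics/top0.png

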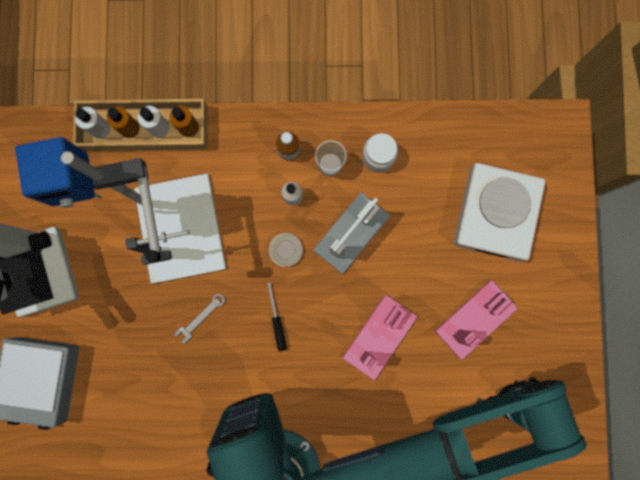

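The grey rack with the plate is at top (352,233) and scene (287,285). The stand base is at top (180,228) and scene (440,343), with the cross rod end at top (155,255). I'll zoom in on both.

```bash
cat > h.py <<'E'
import numpy as np,cv2,pickle
from scipy.spatial.transform import Rotation as Ro
def load(n): return pickle.load(open(n+".pkl","rb"))
def proj(c,X):
    X=np.atleast_2d(X)@c["R"].T+c["t"]
    s=X[:,:2]/X[:,2:];r2=(s**2).sum(1,keepdims=True)
    s=s*(1+c["k1"]*r2);m=c["mtx"]
    return s*[m[0,0],m[1,1]]+m[:2,2]
def ray(c,uv):
    m=c["mtx"]
    s=cv2.undistortPoints(np.array(uv,float).reshape(-1,1,2),m,np.array([c["k1"],0,0,0.])).reshape(-1,2)
    d=np.c_[s,np.ones(len(s))]@c["R"]
    return -c["R"].T@c["t"],d/np.linalg.norm(d,axis=1,keepdims=True)
def onz(c,uv,z):
    o,d=ray(c,uv);return o+d*((z-o[2])/d[:,2:])
def tri(cs,uvs):
    A=np.zeros((3,3));b=np.zeros(3)
    for c,uv in zip(cs,uvs):
        o,d=ray(c,uv);P=np.eye(3)-np.outer(d[0],d[0]);A+=P;b+=P@o
    return np.linalg.solve(A,b)
def crop(c,x0,y0,x1,y1,f,name):
    cv2.imwrite("pics/"+name,cv2.resize(np.ascontiguousarray(c["color"][y0:y1,x0:x1,::-1]),None,fx=f,fy=f,interpolation=cv2.INTER_CUBIC))
E
python3 - <<'E'
from h import *
s=load("scene0");t=load("top0")
crop(s,240,230,370,330,6,"s_rack.png")
crop(t,305,185,400,280,6,"t_rack.png")
crop(s,390,200,600,400,3.5,"s_st.png") if 0 else None
crop(s,390,205,500,400,3,"s_st.png")
crop(t,60,140,240,290,4,"t_st.png")
E
```

```text
(no output)
```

View pics/s_rack.png

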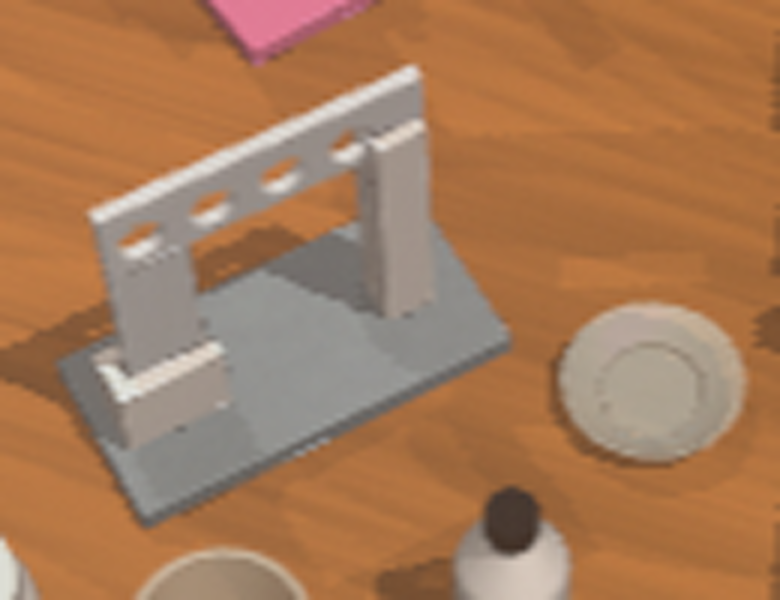

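View pics/t_rack.png

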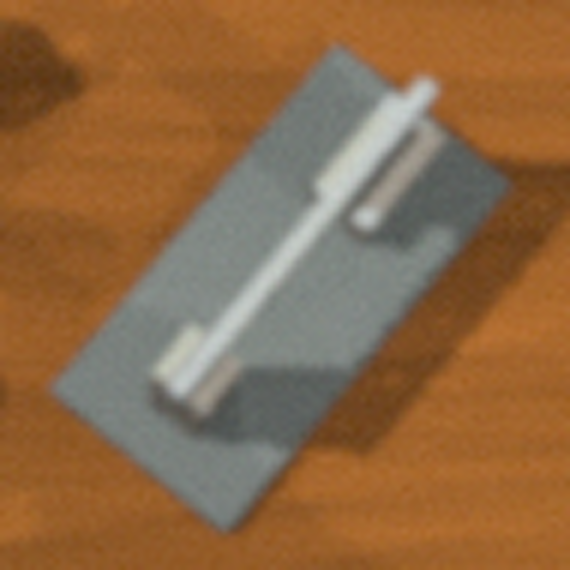

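View pics/s_st.png

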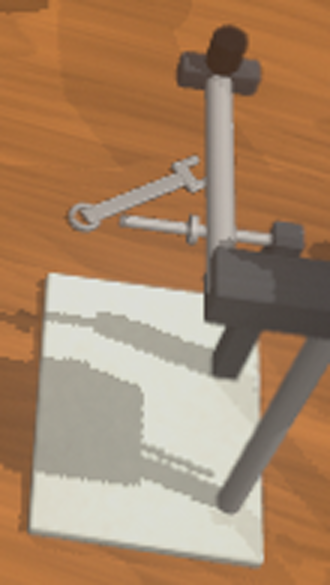

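View pics/t_st.png

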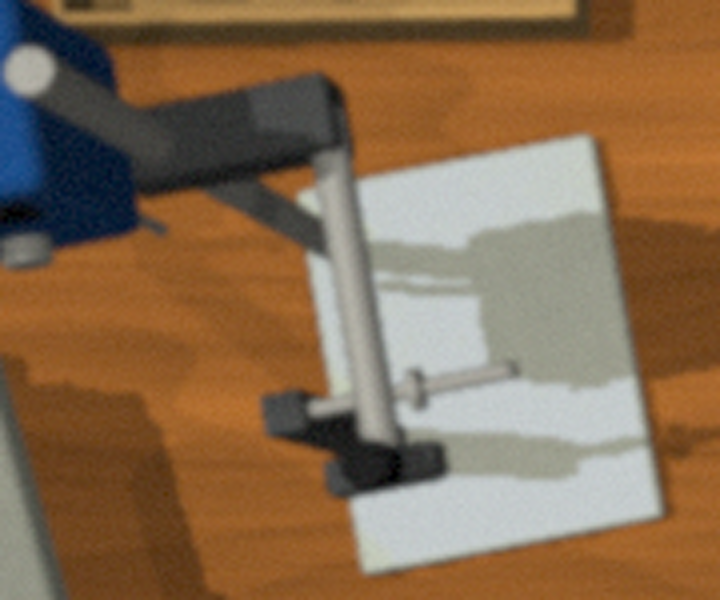

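```bash
python3 - <<'E'
from h import *
s=load("scene0");t=load("top0")
def T(x,y): return [60+x/4-.4,140+y/4-.4]
def S(x,y): return [390+x/3-.3,205+y/3-.3]
def TR(x,y): return [305+x/6-.4,185+y/6-.4]
def SR(x,y): return [240+x/6-.4,230+y/6-.4]
def fit(P,Q):
    P=np.array(P,float);Q=np.array(Q)[:,:2]
    p=P-P.mean(0);q=Q-Q.mean(0)
    a=np.arctan2((p[:,0]*q[:,1]-p[:,1]*q[:,0]).sum(),(p*q).sum())
    R=np.array([[np.cos(a),-np.sin(a)],[np.sin(a),np.cos(a)]])
    o=Q.mean(0)-R@P.mean(0);return o,a,np.round(P@R.T+o-Q,1)
print("stand top",fit([[180,-70],[-80,-70],[-80,130]],onz(t,[T(597,135),T(663,515),T(365,573)],18)))
print("stand scene",fit([[-80,-70],[180,-70],[180,130]],onz(s,[S(48,275),S(32,530),S(262,560)],18)))
tt=tri([t,s],[T(516,369),S(124,220)]);print("rodtip tri",tt, onz(t,[T(516,369)],235),onz(s,[S(124,220)],235))
print("rod root", onz(t,[T(308,407)],235), onz(s,[S(272,239)],235),"angle")
print("collar",onz(t,[T(415,385)],235),onz(s,[S(194,229)],235))
print("rack top",fit([[100,50],[100,-50],[-100,-50],[-100,50]],onz(t,[TR(337,45),TR(512,183),TR(228,530),TR(52,390)],15)))
# scene: rack corners: left(60,365) bottom(150,515) right(510,340)
print("rack scene",fit([[100,-50],[100,50],[-100,50]],onz(s,[SR(60,365),SR(148,517),SR(510,342)],15)))
# plate top edge ends z=184
print("plate top", onz(t,[TR(428,83),TR(180,388)],184), onz(s,[SR(98,216),SR(412,70)],184))
print("clamp", onz(t,[T(386,467)],374))
E
```

```text
stand top (array([587.53164259, 219.4530284 ]), np.float64(0.17609754714910134), array([[ 1.9,  0. ],
       [-1.3, -1. ],
       [-0.6,  1. ]]))
stand scene (array([587.79661524, 220.54949345]), np.float64(0.19515942505302217), array([[-2.7, -2.4],
       [ 1. , -1.6],
       [ 1.6,  4. ]]))
rodtip tri [593.69878761 188.27825616 237.46466427] [[594.23497423 187.61333365 235.        ]] [[591.53788693 189.4865739  235.        ]]
rod root [[573.85517236 306.07791963 235.        ]] [[569.39158285 305.49065173 235.        ]] angle
collar [[585.73942673 245.1559775  235.        ]] [[581.03328551 244.53114689 235.        ]]
rack top (array([ 613.78283042, -194.627512  ]), np.float64(-0.6964717966941666), array([[ 2. , -0.2],
       [ 0.1, -0.9],
       [-2. ,  0.3],
       [-0.1,  0.8]]))
rack scene (array([ 613.67088723, -193.58645465]), np.float64(-0.701840201772927), array([[-0.5, -1.9],
       [ 2.5, -0.3],
       [-2. ,  2.3]]))
plate top [[ 674.76323865 -244.92233451  184.        ]
 [ 555.00348539 -145.39857279  184.        ]] [[ 671.52064491 -245.6970681   184.        ]
 [ 551.06157396 -146.49940466  184.        ]]
clamp [[528.37949367 223.73396524 374.        ]]
```

```bash
cat > m.py <<'E'
from h import *
import json,sys
# commanded pose kept in cmd.json
def getc():
    d=json.load(open("cmd.json"));return np.array(d["p"]),Ro.from_quat(d["q"])
def setc(p,R): json.dump({"p":list(map(float,p)),"q":list(map(float,R.as_quat()))},open("cmd.json","w"))
def rel(p,R):
    p0,R0=getc();d=R0.inv().apply(np.array(p)-p0)/800;a=(R0.inv()*R).as_rotvec()/(2*np.pi)
    return np.round(np.r_[d,a],4)
def apply(v):
    p0,R0=getc();v=np.array(v);setc(p0+R0.apply(v[:3]*800),R0*Ro.from_rotvec(v[3:]*2*np.pi))
def toolR(yaw,lean,sgn=1):
    "plate x heading yaw, lean from vertical, tool y = sgn*plate y"
    x=np.array([np.cos(yaw),np.sin(yaw),0]);y=np.array([-np.sin(yaw),np.cos(yaw),0])*sgn
    z=np.sin(lean)*x+np.array([0,0,-np.cos(lean)])
    return Ro.from_matrix(np.c_[np.cross(y,z),y,z])
def plan(p,R,rows=1):
    v=rel(p,R);n=np.linalg.norm(v[:3])*800;a=np.linalg.norm(v[3:])*360
    print("target rel",v.tolist(),"mm %.1f deg %.1f"%(n,a))
    if rows>1:
        for k in range(1,rows+1): print(np.round(v*k/rows,4).tolist())
    return v
def check(obs):
    p0,R0=getc();q=np.array(obs["eef_rot"]);R=Ro.from_quat(q[[1,2,3,0]])
    print("t %.2f"%obs["time_s"],"err mm",np.round(obs["ee_pos"]-p0,2),"deg",np.round(np.degrees((R*R0.inv()).as_rotvec()),2),"pos",np.round(obs["ee_pos"],1))
    print("q",np.round(obs["qpos"],3),"F",np.round(obs["wrist_force"],1),"w",round(obs["width"],1))
E
python3 - <<'E'
from m import *
from rig import robot
q=robot.get_obs()["eef_rot"]
R0=Ro.from_euler("z",-1.149+np.pi/2)*Ro.from_euler("x",np.pi)
print(R0.as_quat(),q)
setc([225.172,-501.815,199.041],R0)
check(robot.get_obs())
R=toolR(-0.695,np.radians(50))
print(R.as_matrix().round(3))
plan([480,-130,330],R)
E
```

```text
[9.77843289e-01 2.09338247e-01 1.28182707e-17 5.98756327e-17] [-1.06631974e-03  9.77839335e-01  2.09353962e-01 -1.28556117e-04]
t 0.10 err mm [-0.18  0.55 -1.16] deg [0.12 0.04 0.  ] pos [ 225.  -501.3  197.9]
q [-1.252  0.088  1.372 -0.     1.684 -0.103] F [-0.8 -1.2  0. ] w 85.1
[[-0.494  0.64   0.588]
 [ 0.412  0.768 -0.491]
 [-0.766 -0.    -0.643]]
target rel [0.4809, -0.2936, -0.1637, -0.1392, -0.0869, -0.2984] mm 469.4 deg 122.6
```

>>> jog_arm:
  increments:
    - {"dx": 0.026,"dy": -0.016,"dz": -0.03,"ax": -0.007,"ay": -0.0045,"az": -0.015}
    - {"dx": 0.052,"dy": -0.032,"dz": -0.06,"ax": -0.015,"ay": -0.0095,"az": -0.032}
    - {"dx": 0.078,"dy": -0.048,"dz": -0.09,"ax": -0.0228,"ay": -0.0142,"az": -0.0488}
    - {"dx": 0.104,"dy": -0.064,"dz": -0.11,"ax": -0.0306,"ay": -0.0191,"az": -0.0656}
    - {"dx": 0.13,"dy": -0.08,"dz": -0.12,"ax": -0.0383,"ay": -0.0239,"az": -0.0821}
    - {"dx": 0.156,"dy": -0.096,"dz": -0.125,"ax": -0.046,"ay": -0.0287,"az": -0.0985}
    - {"dx": 0.182,"dy": -0.112,"dz": -0.13,"ax": -0.0529,"ay": -0.033,"az": -0.1134}
    - {"dx": 0.2,"dy": -0.122,"dz": -0.13,"ax": -0.0557,"ay": -0.0348,"az": -0.1194}
  gripper: 1
  force: 90

```text
time_s: 0.77
ee_pos: [331.8, -344.8, 304.0]
eef_rot: [0.19, 0.812, 0.548, -0.068]
wrist_force: [-0.2, -0.2, -0.5]
width: 85.4
```

```bash
python3 - <<'E'
from m import *
from rig import robot
apply([.2,-.122,-.13,-.0557,-.0348,-.1194])
check(robot.get_obs())
R=toolR(-0.695,np.radians(50))
v=plan([480,-130,330],R)
E
```

```text
t 0.77 err mm [0.58 2.45 0.95] deg [-0.15 -0.1   0.32] pos [ 331.8 -344.8  304. ]
q [-0.769 -0.338  1.6   -0.208  1.529 -0.414] F [-0.2 -0.2 -0.5] w 85.4
target rel [0.297, 0.0875, -0.1167, -0.0835, -0.0521, -0.179] mm 264.7 deg 73.5
```

>>> jog_arm:
  increments:
    - {"dx": 0.03,"dy": 0.009,"dz": -0.012,"ax": -0.008,"ay": -0.005,"az": -0.017}
    - {"dx": 0.06,"dy": 0.018,"dz": -0.024,"ax": -0.016,"ay": -0.01,"az": -0.034}
    - {"dx": 0.09,"dy": 0.027,"dz": -0.036,"ax": -0.024,"ay": -0.015,"az": -0.051}
    - {"dx": 0.12,"dy": 0.035,"dz": -0.047,"ax": -0.032,"ay": -0.02,"az": -0.068}
    - {"dx": 0.15,"dy": 0.044,"dz": -0.059,"ax": -0.04,"ay": -0.025,"az": -0.085}
    - {"dx": 0.18,"dy": 0.053,"dz": -0.071,"ax": -0.048,"ay": -0.03,"az": -0.102}
    - {"dx": 0.2,"dy": 0.059,"dz": -0.079,"ax": -0.055,"ay": -0.0343,"az": -0.1179}
    - {"dx": 0.2,"dy": 0.059,"dz": -0.079,"ax": -0.06,"ay": -0.0374,"az": -0.1286}

```text
time_s: 1.43
ee_pos: [432.9, -197.6, 320.5]
eef_rot: [0.352, 0.469, 0.8, -0.126]
wrist_force: [-0.7, -0.4, 0.1]
width: 85.5
```

```bash
python3 - <<'E'
from m import *
from rig import robot
apply([.2,.059,-.079,-.06,-.0374,-.1286])
check(robot.get_obs())
R=toolR(-0.695,np.radians(50))
v=plan([490,-120,290],R)
E
```

```text
t 1.43 err mm [ 1.48  3.3  -0.98] deg [-0.06  0.07  0.58] pos [ 432.9 -197.6  320.5]
q [-0.235 -0.563  1.846 -0.454  1.235 -0.733] F [-0.7 -0.4  0.1] w 85.5
target rel [0.0719, 0.1092, 0.0064, -0.0235, -0.0147, -0.0504] mm 104.7 deg 20.7
```

>>> jog_arm:
  increments:
    - {"dx": 0.018,"dy": 0.027,"dz": 0.0016,"ax": -0.006,"ay": -0.004,"az": -0.013}
    - {"dx": 0.036,"dy": 0.054,"dz": 0.0032,"ax": -0.012,"ay": -0.0075,"az": -0.026}
    - {"dx": 0.054,"dy": 0.082,"dz": 0.0048,"ax": -0.018,"ay": -0.011,"az": -0.039}
    - {"dx": 0.0719,"dy": 0.1092,"dz": 0.0064,"ax": -0.0235,"ay": -0.0147,"az": -0.0504}
    - {"dx": 0.0719,"dy": 0.1092,"dz": 0.0064,"ax": -0.0235,"ay": -0.0147,"az": -0.0504}
    - {"dx": 0.0719,"dy": 0.1092,"dz": 0.0064,"ax": -0.0235,"ay": -0.0147,"az": -0.0504}
    - {"dx": 0.0719,"dy": 0.1092,"dz": 0.0064,"ax": -0.0235,"ay": -0.0147,"az": -0.0504}
    - {"dx": 0.0719,"dy": 0.1092,"dz": 0.0064,"ax": -0.0235,"ay": -0.0147,"az": -0.0504}

```text
time_s: 2.1
ee_pos: [489.9, -120.9, 291.2]
eef_rot: [0.398, 0.31, 0.851, -0.144]
wrist_force: [-0.6, 0.2, 0.7]
width: 85.3
```

```bash
python3 - <<'E'
from m import *
from rig import robot
apply([.0719,.1092,.0064,-.0235,-.0147,-.0504])
check(robot.get_obs())
R=toolR(-0.695,np.radians(50));z=R.as_matrix()[:,2]
pl=np.array([613.2,-195.3,162.]);X=np.array([np.cos(-.695),np.sin(-.695),0])
g=pl+X*-25.5+np.array([0,0,6])
tcp=g+19*z;print(g,tcp)
v=plan(tcp-90*z,R)
for n in ["scene","top"]:
    c=robot.camera(n);pickle.dump(c,open(f"{n}1.pkl","wb"))
s=load("scene1");t=load("top1")
crop(s,180,150,440,340,3,"s1.png");crop(t,280,180,460,330,3,"t1.png")
E
```

```text
t 2.10 err mm [-0.09 -0.87  1.25] deg [-0.   -0.09 -0.12] pos [ 489.9 -120.9  291.2]
q [-0.007 -0.538  1.945 -0.589  1.071 -0.773] F [-0.6  0.2  0.7] w 85.3
[ 593.6146306  -178.97017129  168.        ] [ 604.79353274 -188.29088173  155.78703542]
target rel [0.0225, 0.0263, 0.1216, 0.0, 0.0, -0.0] mm 101.1 deg 0.0
```

View pics/s1.png

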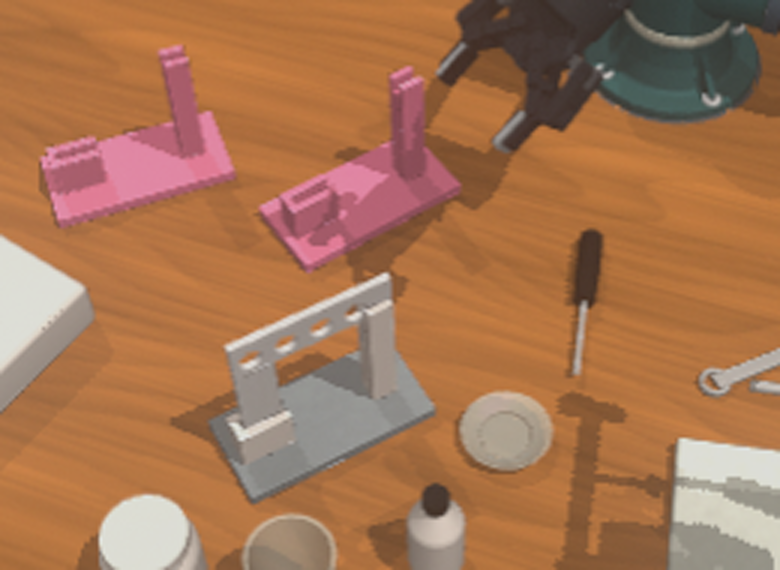

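View pics/t1.png

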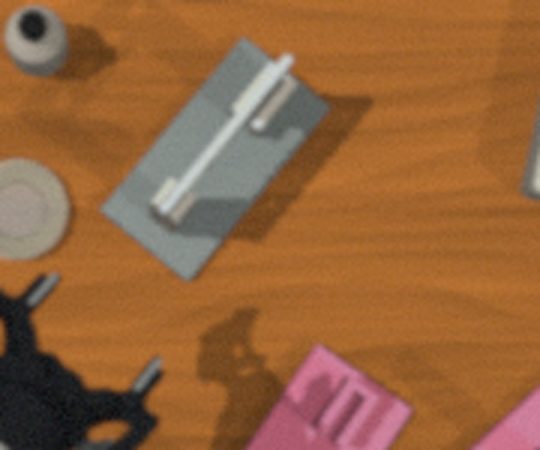

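The gripper is open, leaning and lined up with the plate: scene crop fingertips are at (450,65) and (505,135), and the rack is undisturbed. Next I approach along the tool axis.

>>> jog_arm:
  increments:
    - {"dx": 0.006,"dy": 0.0066,"dz": 0.03}
    - {"dx": 0.0115,"dy": 0.013,"dz": 0.061}
    - {"dx": 0.017,"dy": 0.02,"dz": 0.091}
    - {"dx": 0.0225,"dy": 0.0263,"dz": 0.1216}
    - {"dx": 0.0225,"dy": 0.0263,"dz": 0.1216}
    - {"dx": 0.0225,"dy": 0.0263,"dz": 0.135}
    - {"dx": 0.0225,"dy": 0.0263,"dz": 0.15}
    - {"dx": 0.0225,"dy": 0.0263,"dz": 0.15}

```text
$.increments[0]: bad value
```

```bash
python3 - <<'E'
from m import *
from rig import robot
apply([.0225,.0263,.15,0,0,0])
check(robot.get_obs())
R=toolR(-0.695,np.radians(50));z=R.as_matrix()[:,2]
v=plan([604.8,-188.3,156.5],R)
E
```

```text
t 2.20 err mm [-75.27  34.36  92.13] deg [-0.   -0.1  -0.12] pos [ 490.  -120.9  291.2]
q [-0.007 -0.538  1.945 -0.589  1.071 -0.773] F [0.1 0.1 0.3] w 85.5
target rel [-0.0006, -0.0001, 0.0836, 0.0, 0.0, -0.0] mm 66.9 deg 0.0
```

>>> jog_arm:
  increments:
    - {"dx": 0.006,"dy": 0.0066,"dz": 0.03,"ax": 0,"ay": 0,"az": 0}
    - {"dx": 0.0115,"dy": 0.013,"dz": 0.061,"ax": 0,"ay": 0,"az": 0}
    - {"dx": 0.017,"dy": 0.02,"dz": 0.091,"ax": 0,"ay": 0,"az": 0}
    - {"dx": 0.0225,"dy": 0.0263,"dz": 0.1216,"ax": 0,"ay": 0,"az": 0}
    - {"dx": 0.0225,"dy": 0.0263,"dz": 0.1216,"ax": 0,"ay": 0,"az": 0}
    - {"dx": 0.0225,"dy": 0.0263,"dz": 0.135,"ax": 0,"ay": 0,"az": 0}
    - {"dx": 0.0225,"dy": 0.0263,"dz": 0.15,"ax": 0,"ay": 0,"az": 0}
    - {"dx": 0.0225,"dy": 0.0263,"dz": 0.15,"ax": 0,"ay": 0,"az": 0}

```text
time_s: 2.87
ee_pos: [565.3, -156.4, 199.0]
eef_rot: [0.397, 0.309, 0.852, -0.144]
wrist_force: [-0.6, 0.4, -0.8]
width: 85.4
```

```bash
python3 - <<'E'
from m import *
from rig import robot
check(robot.get_obs())
R=toolR(-0.695,np.radians(50));z=R.as_matrix()[:,2]
v=plan([604.8,-188.3,156.5],R)
s=robot.camera("scene");t=robot.camera("top")
crop(s,230,180,370,330,4,"s2.png");crop(t,290,180,410,300,5,"t2.png")
E
```

```text
t 2.87 err mm [ 0.12 -1.13 -0.09] deg [-0.01  0.01 -0.09] pos [ 565.3 -156.4  199. ]
q [-0.106 -0.306  1.981 -0.64   0.796 -0.683] F [-0.6  0.4 -0.8] w 85.4
target rel [-0.0006, -0.0001, 0.0836, 0.0, 0.0, -0.0] mm 66.9 deg 0.0
```

View pics/s2.png

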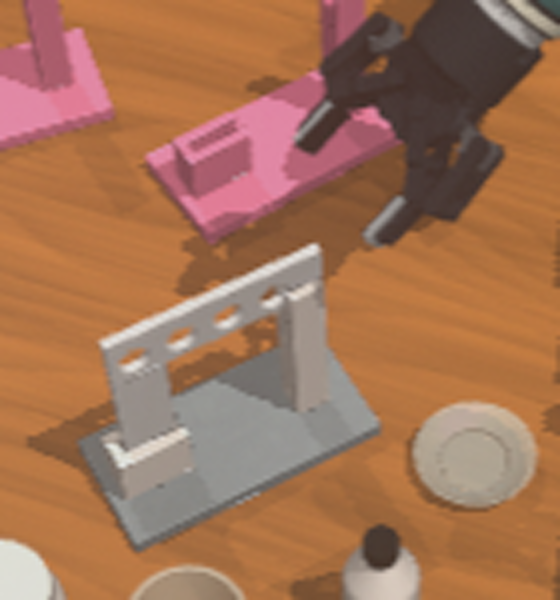

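View pics/t2.png

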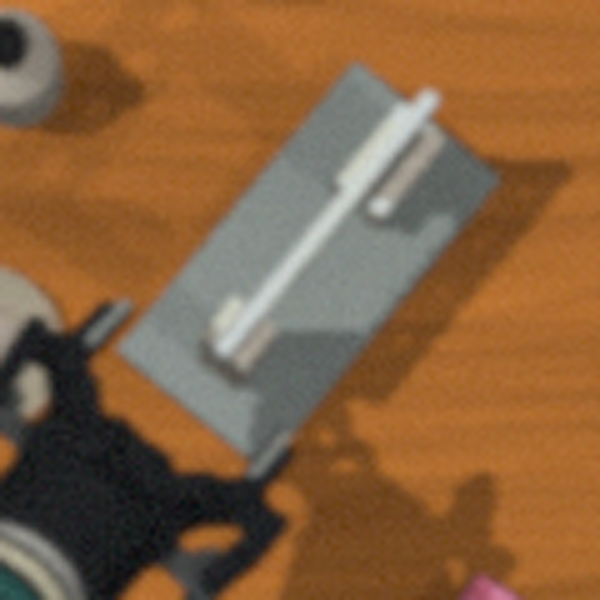

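The plate lies midway between the fingers: tips in the top crop are at (105,325) and (270,455), with the plate end at (225,350). Advancing.

>>> jog_arm:
  increments:
    - {"dx": 0,"dy": 0,"dz": 0.02,"ax": 0,"ay": 0,"az": 0}
    - {"dx": 0,"dy": 0,"dz": 0.04,"ax": 0,"ay": 0,"az": 0}
    - {"dx": 0,"dy": 0,"dz": 0.06,"ax": 0,"ay": 0,"az": 0}
    - {"dx": -0.0006,"dy": 0,"dz": 0.075,"ax": 0,"ay": 0,"az": 0}
    - {"dx": -0.0006,"dy": 0,"dz": 0.0836,"ax": 0,"ay": 0,"az": 0}
    - {"dx": -0.0006,"dy": 0,"dz": 0.0836,"ax": 0,"ay": 0,"az": 0}
    - {"dx": -0.0006,"dy": 0,"dz": 0.0836,"ax": 0,"ay": 0,"az": 0}
    - {"dx": -0.0006,"dy": 0,"dz": 0.0836,"ax": 0,"ay": 0,"az": 0}

```text
time_s: 3.63
ee_pos: [605.1, -188.0, 157.9]
eef_rot: [0.398, 0.309, 0.852, -0.144]
wrist_force: [0.5, -0.2, 0.1]
width: 85.3
```

```bash
python3 - <<'E'
from m import *
from rig import robot
apply([-.0006,0,.0836,0,0,0])
check(robot.get_obs())
s=robot.camera("scene");t=robot.camera("top")
crop(s,230,180,370,330,4,"s3.png");crop(t,290,180,410,300,5,"t3.png")
E
```

```text
t 3.63 err mm [0.23 0.26 1.39] deg [-0.03 -0.11  0.02] pos [ 605.1 -188.   157.9]
q [-0.176 -0.167  1.96  -0.67   0.657 -0.659] F [ 0.5 -0.2  0.1] w 85.3
```

View pics/s3.png

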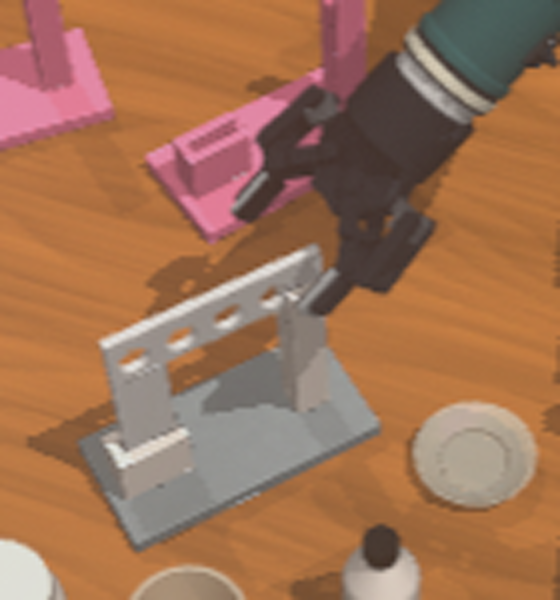

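View pics/t3.png

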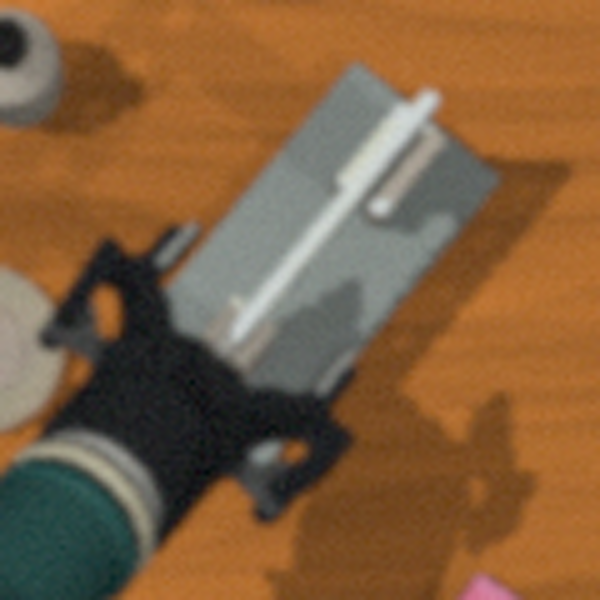

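>>> jog_arm:
  increments:
    - {"dx": 0,"dy": 0,"dz": 0,"ax": 0,"ay": 0,"az": 0}
    - {"dx": 0,"dy": 0,"dz": 0,"ax": 0,"ay": 0,"az": 0}
    - {"dx": 0,"dy": 0,"dz": 0,"ax": 0,"ay": 0,"az": 0}
    - {"dx": 0,"dy": 0,"dz": 0,"ax": 0,"ay": 0,"az": 0}
    - {"dx": 0,"dy": 0,"dz": 0,"ax": 0,"ay": 0,"az": 0}
    - {"dx": 0,"dy": 0,"dz": 0,"ax": 0,"ay": 0,"az": 0}
    - {"dx": 0,"dy": 0,"dz": 0,"ax": 0,"ay": 0,"az": 0}
    - {"dx": 0,"dy": 0,"dz": 0,"ax": 0,"ay": 0,"az": 0}
  gripper: 0
  force: 90

```text
time_s: 4.4
ee_pos: [604.9, -188.2, 156.7]
eef_rot: [0.398, 0.309, 0.852, -0.144]
wrist_force: [-2.2, 0.8, 1.6]
width: 5.4
```

```bash
python3 - <<'E'
from m import *
from rig import robot
check(robot.get_obs())
p,R=getc()
plan(p+[0,0,110],R)
s=robot.camera("scene");t=robot.camera("top")
crop(s,230,180,370,330,4,"s4.png");crop(t,290,180,410,300,5,"t4.png")
E
```

```text
t 4.40 err mm [0.09 0.05 0.19] deg [-0.   -0.02  0.  ] pos [ 604.9 -188.2  156.7]
q [-0.177 -0.166  1.961 -0.67   0.657 -0.659] F [-2.2  0.8  1.6] w 5.4
target rel [-0.1053, 0.0, -0.0884, 0.0, 0.0, 0.0] mm 110.0 deg 0.0
```

View pics/s4.png

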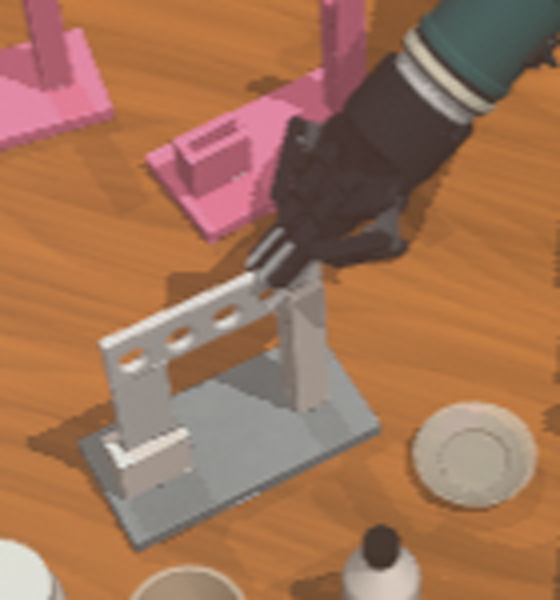

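The fingers hold the top edge near hole a (tips in the scene crop at about (270,275)). Now I lift straight up.

>>> jog_arm:
  increments:
    - {"dx": -0.006,"dy": 0,"dz": -0.005,"ax": 0,"ay": 0,"az": 0}
    - {"dx": -0.017,"dy": 0,"dz": -0.0143,"ax": 0,"ay": 0,"az": 0}
    - {"dx": -0.032,"dy": 0,"dz": -0.0269,"ax": 0,"ay": 0,"az": 0}
    - {"dx": -0.049,"dy": 0,"dz": -0.0411,"ax": 0,"ay": 0,"az": 0}
    - {"dx": -0.066,"dy": 0,"dz": -0.0554,"ax": 0,"ay": 0,"az": 0}
    - {"dx": -0.083,"dy": 0,"dz": -0.0697,"ax": 0,"ay": 0,"az": 0}
    - {"dx": -0.1,"dy": 0,"dz": -0.084,"ax": 0,"ay": 0,"az": 0}
    - {"dx": -0.105,"dy": 0,"dz": -0.088,"ax": 0,"ay": 0,"az": 0}

```text
time_s: 5.17
ee_pos: [605.7, -188.5, 270.2]
eef_rot: [0.4, 0.309, 0.851, -0.143]
wrist_force: [1.3, 0.0, -0.4]
width: 5.6
```

```bash
python3 - <<'E'
from m import *
from rig import robot
apply([-.105,0,-.088,0,0,0])
check(robot.get_obs())
for n in ["scene","top"]:
    c=robot.camera(n);pickle.dump(c,open(f"{n}5.pkl","wb"))
s=load("scene5");t=load("top5")
crop(s,220,130,360,280,5,"s5.png");crop(t,290,160,430,280,5,"t5.png")
E
```

```text
t 5.17 err mm [ 0.88 -0.16  4.1 ] deg [-0.06 -0.27  0.01] pos [ 605.7 -188.5  270.2]
q [-0.177 -0.251  1.798 -0.525  0.858 -0.858] F [ 1.3  0.  -0.4] w 5.6
```

View pics/s5.png

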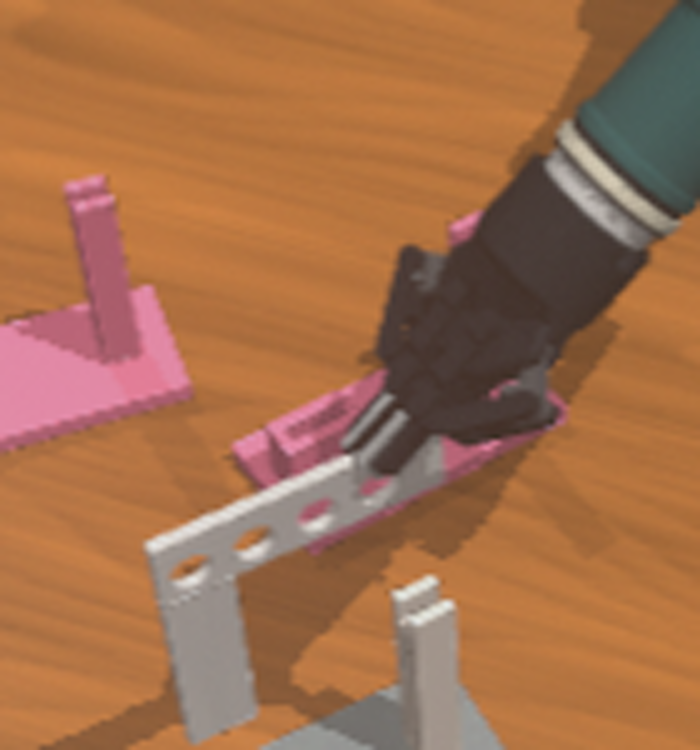

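View pics/t5.png

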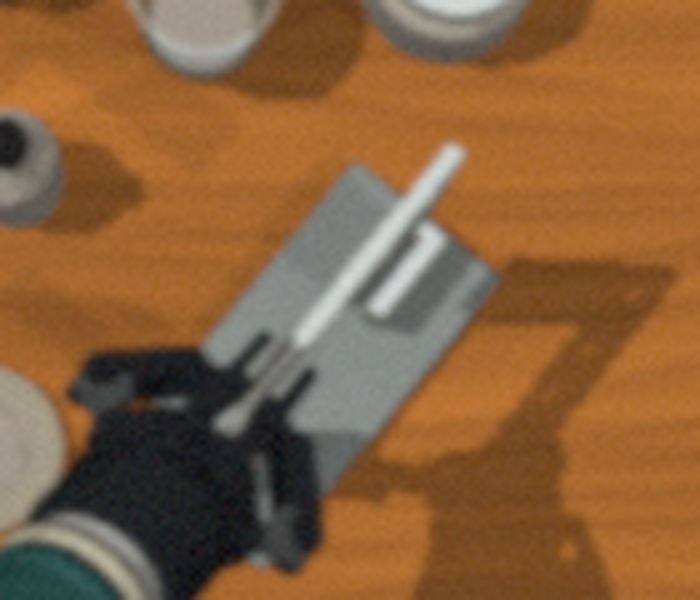

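Plate lifted, upright, and gripped beside hole a (hole a in the scene crop at (375,490), hole c at (253,543)). Transit to the front of the rod tip follows, in two calls.

```bash
cat >> m.py <<'E'
SY=0.178;SO=np.array([587.3,221.,0])
SR=Ro.from_euler("z",SY)
def st(p): return SO+SR.apply(p)
E
python3 - <<'E'
from m import *
from rig import robot
check(robot.get_obs())
t=load("top0")
print("dropper",onz(t,[[292,190]],110))
p0,R0=getc();R1=toolR(SY,np.radians(50))
pt=st([-38,-90,310]);print(pt)
v=plan(pt,R1);
mid=(p0+pt)/2+[-25,0,20]
Rm=toolR((SY-.695)/2,np.radians(50))
v=plan(mid,Rm,8)
setc(mid,Rm) ; 
p1,_=getc();plan(pt,R1,8)
setc(p0,R0)
E
```

```text
t 5.27 err mm [ 0.27 -0.08  1.49] deg [-0.01 -0.12 -0.02] pos [ 605.1 -188.4  267.6]
q [-0.177 -0.25   1.801 -0.525  0.857 -0.857] F [ 0.2  0.4 -1.3] w 5.5
dropper [[710.87551981 -42.68851316 110.        ]]
[565.83594584 125.69368133 310.        ]
target rel [0.1436, 0.2703, -0.2565, -0.1064, 0.0, -0.0893] mm 319.5 deg 50.0
target rel [0.0681, 0.1151, -0.1627, -0.0532, 0.0, -0.0447] mm 168.5 deg 25.0
[0.0085, 0.0144, -0.0203, -0.0066, 0.0, -0.0056]
[0.017, 0.0288, -0.0407, -0.0133, 0.0, -0.0112]
[0.0255, 0.0432, -0.061, -0.02, 0.0, -0.0168]
[0.034, 0.0576, -0.0814, -0.0266, 0.0, -0.0223]
[0.0426, 0.0719, -0.1017, -0.0332, 0.0, -0.0279]
[0.0511, 0.0863, -0.122, -0.0399, 0.0, -0.0335]
[0.0596, 0.1007, -0.1424, -0.0465, 0.0, -0.0391]
[0.0681, 0.1151, -0.1627, -0.0532, 0.0, -0.0447]
target rel [0.0261, 0.1915, -0.0349, -0.0532, -0.0, -0.0447] mm 157.1 deg 25.0
[0.0033, 0.0239, -0.0044, -0.0066, -0.0, -0.0056]
[0.0065, 0.0479, -0.0087, -0.0133, -0.0, -0.0112]
[0.0098, 0.0718, -0.0131, -0.02, -0.0, -0.0168]
[0.013, 0.0958, -0.0174, -0.0266, -0.0, -0.0223]
[0.0163, 0.1197, -0.0218, -0.0332, -0.0, -0.0279]
[0.0196, 0.1436, -0.0262, -0.0399, -0.0, -0.0335]
[0.0228, 0.1676, -0.0305, -0.0465, -0.0, -0.0391]
[0.0261, 0.1915, -0.0349, -0.0532, -0.0, -0.0447]
```

>>> jog_arm:
  increments:
    - {"dx": 0.006,"dy": 0.01,"dz": -0.0142,"ax": -0.0046,"ay": 0,"az": -0.0039}
    - {"dx": 0.0142,"dy": 0.024,"dz": -0.034,"ax": -0.0111,"ay": 0,"az": -0.0093}
    - {"dx": 0.024,"dy": 0.0406,"dz": -0.0574,"ax": -0.0188,"ay": 0,"az": -0.0158}
    - {"dx": 0.034,"dy": 0.0576,"dz": -0.0814,"ax": -0.0266,"ay": 0,"az": -0.0223}
    - {"dx": 0.0426,"dy": 0.0719,"dz": -0.1017,"ax": -0.0332,"ay": 0,"az": -0.0279}
    - {"dx": 0.0511,"dy": 0.0863,"dz": -0.122,"ax": -0.0399,"ay": 0,"az": -0.0335}
    - {"dx": 0.0596,"dy": 0.1007,"dz": -0.1424,"ax": -0.0465,"ay": 0,"az": -0.0391}
    - {"dx": 0.0681,"dy": 0.1151,"dz": -0.1627,"ax": -0.0532,"ay": 0,"az": -0.0447}

```text
time_s: 5.93
ee_pos: [559.0, -30.4, 304.6]
eef_rot: [0.417, 0.116, 0.9, -0.054]
wrist_force: [0.2, -0.1, -1.4]
width: 5.5
```

>>> jog_arm:
  increments:
    - {"dx": 0.0033,"dy": 0.0239,"dz": -0.0044,"ax": -0.0066,"ay": 0,"az": -0.0056}
    - {"dx": 0.0065,"dy": 0.0479,"dz": -0.0087,"ax": -0.0133,"ay": 0,"az": -0.0112}
    - {"dx": 0.0098,"dy": 0.0718,"dz": -0.0131,"ax": -0.02,"ay": 0,"az": -0.0168}
    - {"dx": 0.013,"dy": 0.0958,"dz": -0.0174,"ax": -0.0266,"ay": 0,"az": -0.0223}
    - {"dx": 0.0163,"dy": 0.1197,"dz": -0.0218,"ax": -0.0332,"ay": 0,"az": -0.0279}
    - {"dx": 0.02,"dy": 0.1466,"dz": -0.0267,"ax": -0.0407,"ay": 0,"az": -0.0342}
    - {"dx": 0.024,"dy": 0.176,"dz": -0.032,"ax": -0.0489,"ay": 0,"az": -0.0411}
    - {"dx": 0.0261,"dy": 0.1915,"dz": -0.0349,"ax": -0.0532,"ay": 0,"az": -0.0447}

```text
time_s: 6.6
ee_pos: [564.8, 127.0, 306.2]
eef_rot: [0.418, -0.082, 0.904, 0.038]
wrist_force: [-0.5, -0.5, -2.2]
width: 5.4
```

```bash
python3 - <<'E'
from m import *
from rig import robot
apply([0.0681, 0.1151, -0.1627, -0.0532, 0.0, -0.0447]);apply([0.0261, 0.1915, -0.0349, -0.0532, -0.0, -0.0447])
check(robot.get_obs())
R1=toolR(SY,np.radians(50))
pt=st([-38,-90,231]);plan(pt,R1)
for n in ["scene","top"]:
    c=robot.camera(n);pickle.dump(c,open(f"{n}6.pkl","wb"))
s=load("scene6");t=load("top6")
crop(s,330,150,530,340,4,"s6.png");crop(t,100,140,300,290,4,"t6.png")
E
```

```text
t 6.60 err mm [-1.    1.28 -3.76] deg [-0.02  0.32  0.19] pos [564.8 127.  306.2]
q [ 0.071 -0.481  1.879  0.11   0.882 -1.712] F [-0.5 -0.5 -2.2] w 5.4
target rel [0.0756, 0.0001, 0.0635, -0.0, 0.0, 0.0001] mm 79.0 deg 0.0
```

View pics/s6.png

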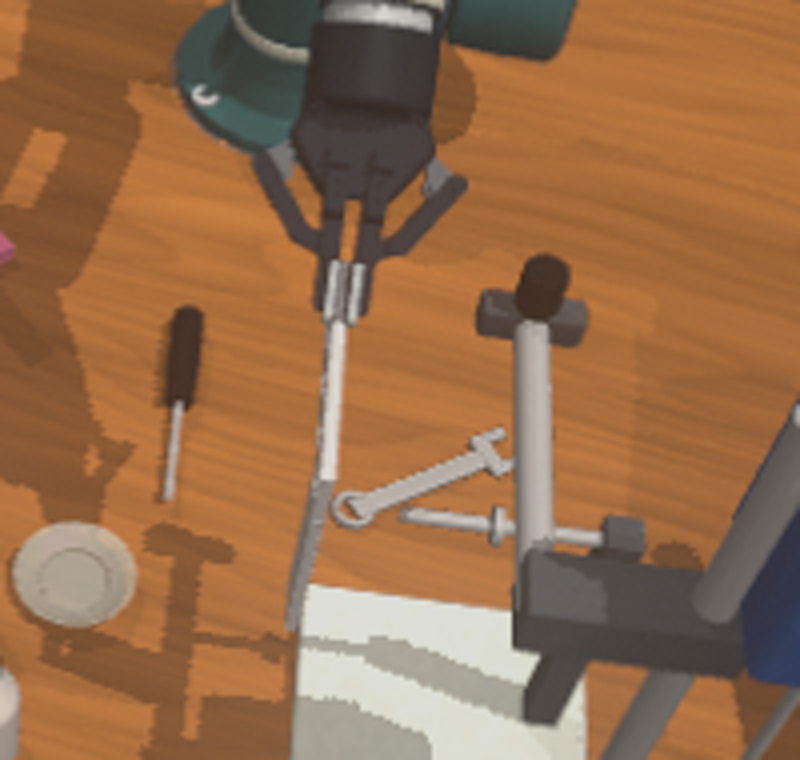

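View pics/t6.png

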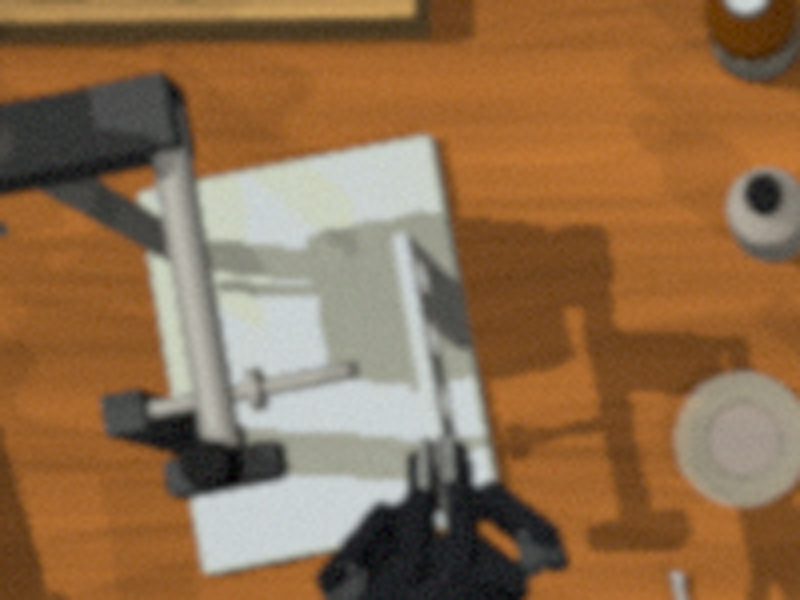

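The plate is in front of the rod tip: rod tip in the top crop at (352,370), plate far end at (402,238). Clear of the clamp. Lowering, then measuring.

>>> jog_arm:
  increments:
    - {"dx": 0.01,"dy": 0,"dz": 0.0084,"ax": 0,"ay": 0,"az": 0}
    - {"dx": 0.03,"dy": 0,"dz": 0.0252,"ax": 0,"ay": 0,"az": 0}
    - {"dx": 0.05,"dy": 0,"dz": 0.042,"ax": 0,"ay": 0,"az": 0}
    - {"dx": 0.065,"dy": 0,"dz": 0.0546,"ax": 0,"ay": 0,"az": 0}
    - {"dx": 0.0756,"dy": 0,"dz": 0.0635,"ax": 0,"ay": 0,"az": 0}
    - {"dx": 0.0756,"dy": 0,"dz": 0.0635,"ax": 0,"ay": 0,"az": 0}
    - {"dx": 0.0756,"dy": 0,"dz": 0.0635,"ax": 0,"ay": 0,"az": 0}
    - {"dx": 0.0756,"dy": 0,"dz": 0.0635,"ax": 0,"ay": 0,"az": 0}

```text
time_s: 7.37
ee_pos: [566.5, 125.4, 232.5]
eef_rot: [0.422, -0.08, 0.902, 0.037]
wrist_force: [0.3, 0.8, -2.0]
width: 5.0
```

```bash
python3 - <<'E'
from m import *
from rig import robot
apply([.0756,0,.0635,0,0,0])
check(robot.get_obs())
for n in ["scene","top"]:
    c=robot.camera(n);pickle.dump(c,open(f"{n}7.pkl","wb"))
s=load("scene7");t=load("top7")
crop(s,380,210,480,330,6,"s7.png");crop(t,140,180,240,280,6,"t7.png")
E
```

```text
t 7.37 err mm [ 0.66 -0.25  1.54] deg [ 0.   -0.14 -0.04] pos [566.5 125.4 232.5]
q [ 0.069 -0.462  2.017  0.126  0.717 -1.737] F [ 0.3  0.8 -2. ] w 5.0
```

View pics/s7.png

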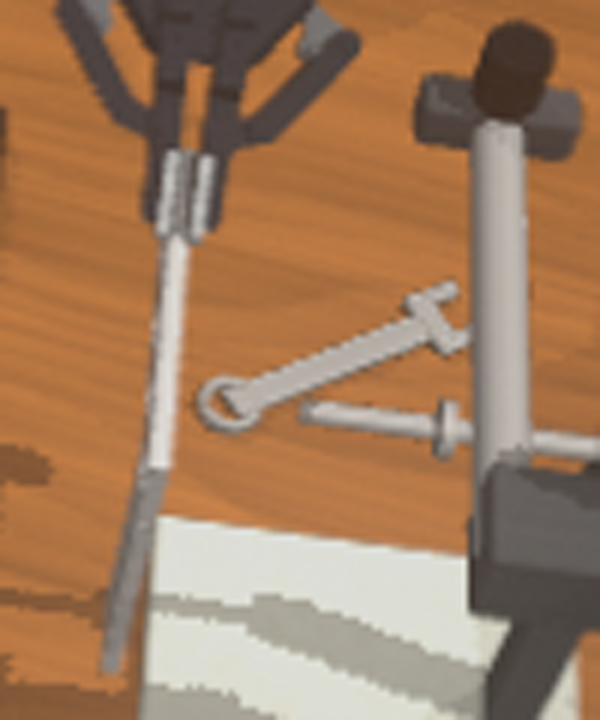

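View pics/t7.png

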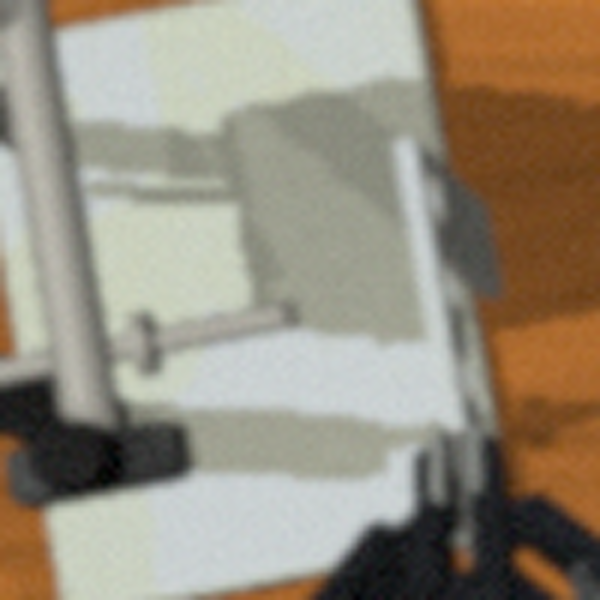

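```bash
python3 - <<'E'
from m import *
s=load("scene7");t=load("top7")
S=lambda x,y:[380+(x+.5)/6-.5,210+(y+.5)/6-.5]
T=lambda x,y:[140+(x+.5)/6-.5,180+(y+.5)/6-.5]
def inst(p): return SR.inv().apply(p-SO)
e=tri([s,t],[S(155,468),T(406,141)]);print("far top edge world",e,"stand",inst(e))
for c,u in ((s,S(155,468)),(t,T(406,141))):
    # residual
    print("  reproj",proj(c,e)[0]-u)
# near visible top edge point (at fingers)
a=onz(t,[T(406,141),T(452,425)],e[2]);d=a[0]-a[1];print("yaw",np.arctan2(d[1],d[0]))
a=onz(s,[S(155,468),S(176,238)],e[2]);d=a[0]-a[1];print("yaw scene",np.arctan2(d[1],d[0]))
r=tri([s,t],[S(304,410),T(293,311)]);print("rod tip",r,inst(r))
print(onz(s,[S(304,410)],235),onz(t,[T(293,311)],235))
p=[0.,0,0]
# collar centres
k=tri([s,t],[S(446,427),T(148,340)]);print("collar",k,inst(k))
# leg bottom in scene: intersect with plane of plate
X=SR.apply([1,0,0]);Y=SR.apply([0,1,0])
o,dd=ray(s,[S(109,668)]);lam=((e-o)@Y)/(dd[0]@Y);b=o+lam*dd[0];print("leg bottom rel far top",SR.inv().apply(b-e))
print("predicted far-top from TCP: hole_c est stand", inst(e)+[-53,0,-26])
E
```

```text
far top edge world [655.85617541 139.49065933 261.39093697] stand [ 53.04080452 -92.36013675 261.39093697]
  reproj [ 0.45230723 -0.0013709 ]
  reproj [ 0.45444779 -0.11207227]
yaw 0.1639269725986749
yaw scene 0.1701315328218661
rod tip [594.7243523  187.36290774 238.99549168] [  1.35121093 -34.42018611 238.99549168]
[[591.84660359 187.62271876 235.        ]] [[595.23308864 188.03951191 235.        ]]
collar [584.17734019 242.44531517 239.72847813] [  0.72381919  21.65937748 239.72847813]
leg bottom rel far top [ 5.71076285e-01 -1.71163265e-15 -1.60821364e+02]
predicted far-top from TCP: hole_c est stand [ 4.08045213e-02 -9.23601367e+01  2.35390937e+02]
```

Image offsets between hole c and the rod are about 1 mm sideways. In height the image gives −3.6 mm and the robot pose gives about 0. I split the difference with a 2 mm raise and push halfway in first.

```bash
python3 - <<'E'
from m import *
R1=toolR(SY,np.radians(50))
plan(st([-37.3,-90,233]),R1);plan(st([-37.3,-25,233]),R1)
E
```

```text
target rel [-0.0025, 0.0001, -0.001, -0.0, 0.0, 0.0001] mm 2.2 deg 0.0
target rel [-0.0025, 0.0813, -0.001, -0.0, 0.0, 0.0001] mm 65.1 deg 0.0
```

>>> jog_arm:
  increments:
    - {"dx": -0.0025,"dy": 0.006,"dz": -0.001,"ax": 0,"ay": 0,"az": 0}
    - {"dx": -0.0025,"dy": 0.02,"dz": -0.001,"ax": 0,"ay": 0,"az": 0}
    - {"dx": -0.0025,"dy": 0.034,"dz": -0.001,"ax": 0,"ay": 0,"az": 0}
    - {"dx": -0.0025,"dy": 0.046,"dz": -0.001,"ax": 0,"ay": 0,"az": 0}
    - {"dx": -0.0025,"dy": 0.056,"dz": -0.001,"ax": 0,"ay": 0,"az": 0}
    - {"dx": -0.0025,"dy": 0.065,"dz": -0.001,"ax": 0,"ay": 0,"az": 0}
    - {"dx": -0.0025,"dy": 0.073,"dz": -0.001,"ax": 0,"ay": 0,"az": 0}
    - {"dx": -0.0025,"dy": 0.081,"dz": -0.001,"ax": 0,"ay": 0,"az": 0}

```text
time_s: 8.13
ee_pos: [555.2, 190.6, 234.4]
eef_rot: [0.422, -0.081, 0.902, 0.038]
wrist_force: [0.6, -0.1, -2.0]
width: 5.4
```

```bash
python3 - <<'E'
from m import *
from rig import robot
apply([-.0025,.081,-.001,0,0,0])
o=robot.get_obs();check(o);print(o["wrist_torque"])
for n in ["scene","top"]:
    c=robot.camera(n);pickle.dump(c,open(f"{n}8.pkl","wb"))
s=load("scene8");t=load("top8")
crop(s,380,210,480,330,6,"s8.png");crop(t,140,180,240,280,6,"t8.png")
E
```

```text
t 8.13 err mm [0.18 1.05 1.39] deg [ 0.06 -0.1   0.02] pos [555.2 190.6 234.4]
q [ 0.283 -0.429  1.993 -0.122  0.709 -1.411] F [ 0.6 -0.1 -2. ] w 5.4
[-0.12314329  0.67741846  0.02677565]
```

View pics/s8.png

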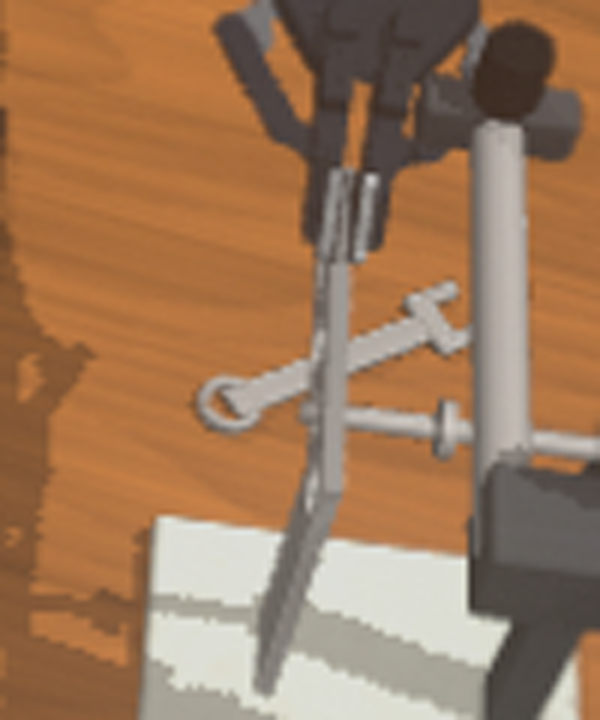

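View pics/t8.png

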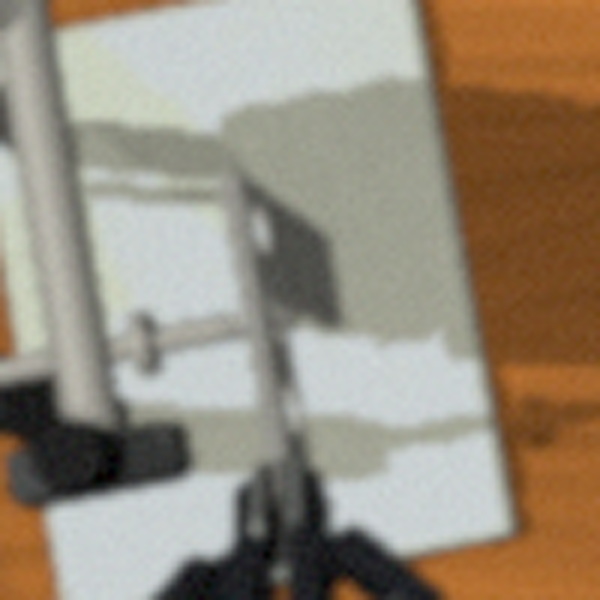

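The rod passes through hole c: its tip shows to the left of the plate at scene crop (304,411), with no contact force. Sliding toward the collar.

>>> jog_arm:
  increments:
    - {"dx": 0,"dy": 0.005,"dz": 0,"ax": 0,"ay": 0,"az": 0}
    - {"dx": 0,"dy": 0.013,"dz": 0,"ax": 0,"ay": 0,"az": 0}
    - {"dx": 0,"dy": 0.022,"dz": 0,"ax": 0,"ay": 0,"az": 0}
    - {"dx": 0,"dy": 0.03,"dz": 0,"ax": 0,"ay": 0,"az": 0}
    - {"dx": 0,"dy": 0.037,"dz": 0,"ax": 0,"ay": 0,"az": 0}
    - {"dx": 0,"dy": 0.043,"dz": 0,"ax": 0,"ay": 0,"az": 0}
    - {"dx": 0,"dy": 0.047,"dz": 0,"ax": 0,"ay": 0,"az": 0}
    - {"dx": 0,"dy": 0.047,"dz": 0,"ax": 0,"ay": 0,"az": 0}

```text
time_s: 8.9
ee_pos: [548.4, 227.1, 233.2]
eef_rot: [0.421, -0.081, 0.903, 0.038]
wrist_force: [-0.3, -0.5, -2.1]
width: 5.6
```

```bash
python3 - <<'E'
from m import *
from rig import robot
apply([0,.047,0,0,0,0])
o=robot.get_obs();check(o);print(o["wrist_torque"])
for n in ["scene","top"]:
    c=robot.camera(n);pickle.dump(c,open(f"{n}9.pkl","wb"))
s=load("scene9");t=load("top9")
crop(s,380,190,480,320,6,"s9.png");crop(t,120,180,220,280,6,"t9.png")
p,R=getc();plan(p+[0,0,-4],R)
E
```

```text
t 8.90 err mm [-0.02  0.58  0.21] deg [ 0.01 -0.02  0.04] pos [548.4 227.1 233.2]
q [ 0.397 -0.395  1.973 -0.255  0.718 -1.235] F [-0.3 -0.5 -2.1] w 5.6
[-0.13422357  0.6999452   0.01278506]
target rel [0.0038, 0.0, 0.0032, 0.0, 0.0, 0.0] mm 4.0 deg 0.0
```

View pics/s9.png

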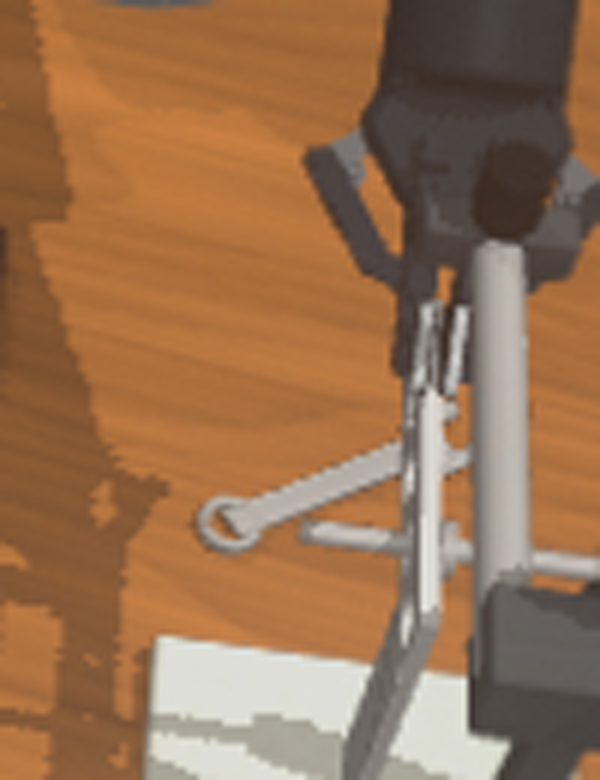

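View pics/t9.png

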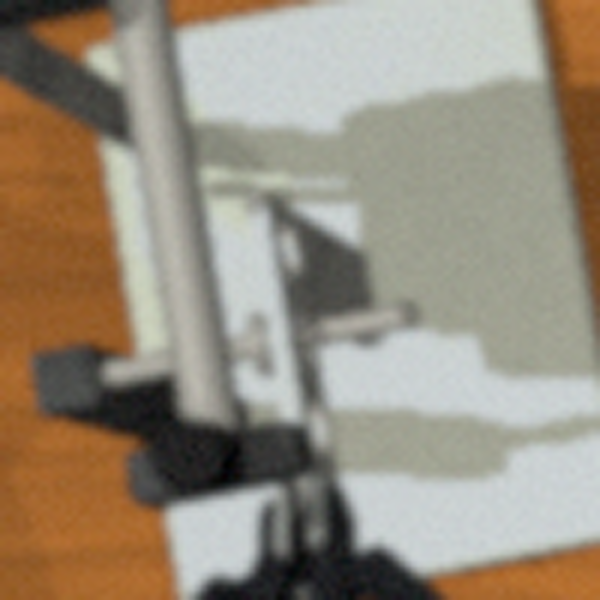

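>>> jog_arm:
  increments:
    - {"dx": 0,"dy": 0.0015,"dz": 0,"ax": 0,"ay": 0,"az": 0}
    - {"dx": 0,"dy": 0.003,"dz": 0,"ax": 0,"ay": 0,"az": 0}
    - {"dx": 0,"dy": 0.004,"dz": 0,"ax": 0,"ay": 0,"az": 0}
    - {"dx": 0,"dy": 0.005,"dz": 0,"ax": 0,"ay": 0,"az": 0}
    - {"dx": 0.001,"dy": 0.005,"dz": 0.0008,"ax": 0,"ay": 0,"az": 0}
    - {"dx": 0.002,"dy": 0.005,"dz": 0.0016,"ax": 0,"ay": 0,"az": 0}
    - {"dx": 0.003,"dy": 0.005,"dz": 0.0025,"ax": 0,"ay": 0,"az": 0}
    - {"dx": 0.0038,"dy": 0.005,"dz": 0.0032,"ax": 0,"ay": 0,"az": 0}

```text
time_s: 9.67
ee_pos: [547.6, 230.4, 228.6]
eef_rot: [0.421, -0.081, 0.903, 0.037]
wrist_force: [0.9, 0.6, -1.8]
width: 5.4
```

```bash
python3 - <<'E'
from m import *
from rig import robot
apply([.0038,.005,.0032,0,0,0])
o=robot.get_obs();check(o);print(o["wrist_torque"])
s=robot.camera("scene");t=robot.camera("top");print(robot.get_obs()["wrist_force"])
crop(s,400,240,480,320,8,"s10.png");crop(t,120,180,220,280,6,"t10.png")
E
```

```text
t 9.67 err mm [-0.07 -0.05 -0.39] deg [-0.01  0.02 -0.  ] pos [547.6 230.4 228.6]
q [ 0.408 -0.388  1.978 -0.271  0.712 -1.214] F [ 0.9  0.6 -1.8] w 5.4
[-0.12249242  0.70057498  0.00406443]
[-0.29763692 -0.77426601 -2.17166985]
```

View pics/s10.png

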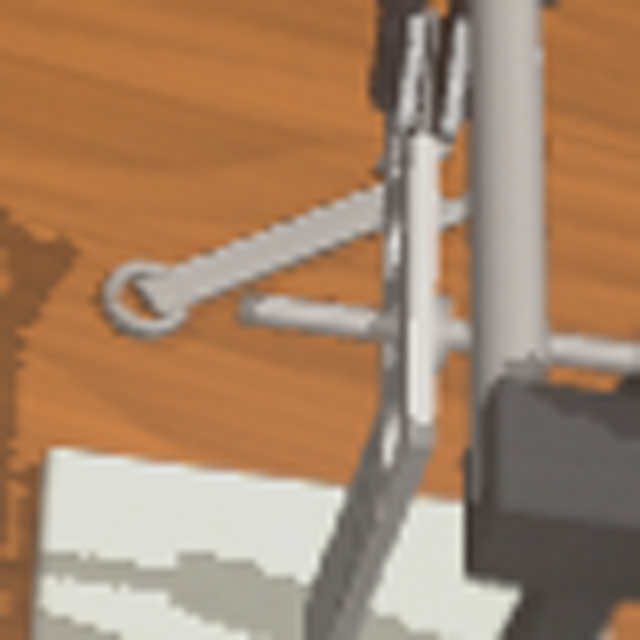

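View pics/t10.png

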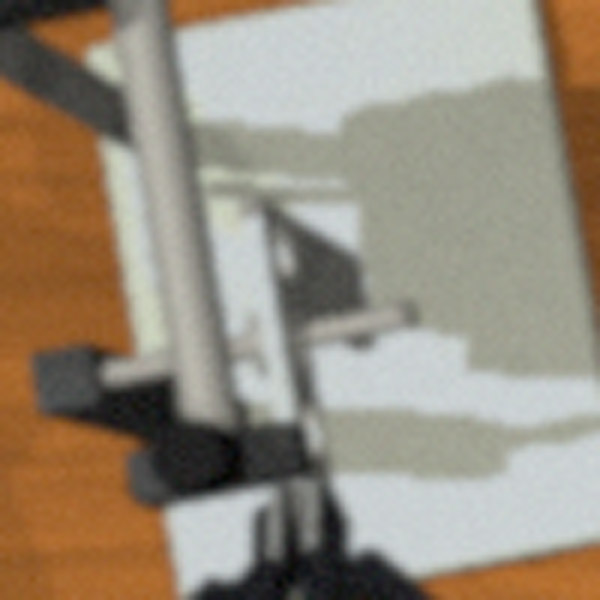

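>>> jog_arm:
  increments:
    - {"dx": 0,"dy": 0.001,"dz": 0,"ax": 0,"ay": 0,"az": 0}
    - {"dx": 0,"dy": 0.002,"dz": 0,"ax": 0,"ay": 0,"az": 0}
    - {"dx": 0.0005,"dy": 0.002,"dz": 0.0004,"ax": 0,"ay": 0,"az": 0}
    - {"dx": 0.001,"dy": 0.002,"dz": 0.0008,"ax": 0,"ay": 0,"az": 0}
    - {"dx": 0.0014,"dy": 0.002,"dz": 0.0012,"ax": 0,"ay": 0,"az": 0}
    - {"dx": 0.0019,"dy": 0.002,"dz": 0.0016,"ax": 0,"ay": 0,"az": 0}
    - {"dx": 0.0019,"dy": 0.002,"dz": 0.0016,"ax": 0,"ay": 0,"az": 0}
    - {"dx": 0.0019,"dy": 0.002,"dz": 0.0016,"ax": 0,"ay": 0,"az": 0}

```text
time_s: 10.43
ee_pos: [547.8, 231.7, 227.7]
eef_rot: [0.422, -0.081, 0.902, 0.037]
wrist_force: [0.9, -5.4, 0.3]
width: 5.6
```

```bash
python3 - <<'E'
from m import *
from rig import robot
apply([.0019,.002,.0016,0,0,0])
o=robot.get_obs();check(o);print(o["wrist_torque"],SR.inv().apply(o["ee_pos"]-SO))
E
```

```text
t 10.43 err mm [ 0.4  -0.36  0.69] deg [-0.02 -0.08 -0.03] pos [547.8 231.7 227.7]
q [ 0.412 -0.386  1.979 -0.279  0.708 -1.205] F [ 0.9 -5.4  0.3] w 5.6
[-0.67993053  0.30621496 -0.92584347] [-36.96614029  17.53088136 227.71855424]
```

Contact readings: −5 N along y against the collar, and the plate's weight (about 2.2 N) is now carried by the rod. I relieve the side push slightly, then open.

>>> jog_arm:
  increments:
    - {"dx": 0,"dy": -0.0008,"dz": 0,"ax": 0,"ay": 0,"az": 0}
    - {"dx": 0,"dy": -0.001,"dz": 0,"ax": 0,"ay": 0,"az": 0}
    - {"dx": 0,"dy": -0.001,"dz": 0,"ax": 0,"ay": 0,"az": 0}
    - {"dx": 0,"dy": -0.001,"dz": 0,"ax": 0,"ay": 0,"az": 0}
    - {"dx": 0,"dy": -0.001,"dz": 0,"ax": 0,"ay": 0,"az": 0}
    - {"dx": 0,"dy": -0.001,"dz": 0,"ax": 0,"ay": 0,"az": 0}
    - {"dx": 0,"dy": -0.001,"dz": 0,"ax": 0,"ay": 0,"az": 0}
    - {"dx": 0,"dy": -0.001,"dz": 0,"ax": 0,"ay": 0,"az": 0}

```text
time_s: 11.1
ee_pos: [547.6, 231.4, 227.1]
eef_rot: [0.421, -0.081, 0.903, 0.038]
wrist_force: [1.0, -2.8, 0.0]
width: 5.5
```

```bash
python3 - <<'E'
from m import *
from rig import robot
apply([0,-.001,0,0,0,0])
o=robot.get_obs();check(o);print(o["wrist_torque"],SR.inv().apply(o["ee_pos"]-SO))
E
```

```text
t 11.10 err mm [0.08 0.12 0.1 ] deg [ 0.01 -0.02  0.01] pos [547.6 231.4 227.1]
q [ 0.411 -0.386  1.98  -0.275  0.708 -1.209] F [ 1.  -2.8  0. ] w 5.5
[-0.37347173  0.24904991 -0.61150443] [-37.2020764   17.26173554 227.12351303]
```

>>> jog_arm:
  increments:
    - {"dx": 0,"dy": -0.001,"dz": 0,"ax": 0,"ay": 0,"az": 0}
    - {"dx": 0,"dy": -0.001,"dz": 0,"ax": 0,"ay": 0,"az": 0}
    - {"dx": 0,"dy": -0.001,"dz": 0,"ax": 0,"ay": 0,"az": 0}
    - {"dx": 0,"dy": -0.001,"dz": 0,"ax": 0,"ay": 0,"az": 0}
    - {"dx": 0,"dy": -0.001,"dz": 0,"ax": 0,"ay": 0,"az": 0}
    - {"dx": 0,"dy": -0.001,"dz": 0,"ax": 0,"ay": 0,"az": 0}
    - {"dx": 0,"dy": -0.001,"dz": 0,"ax": 0,"ay": 0,"az": 0}
    - {"dx": 0,"dy": -0.001,"dz": 0,"ax": 0,"ay": 0,"az": 0}
  gripper: 0.6

```text
time_s: 11.77
ee_pos: [547.7, 230.6, 227.0]
eef_rot: [0.421, -0.081, 0.903, 0.037]
wrist_force: [-0.2, -0.1, 0.1]
width: 51.1
```

```bash
python3 - <<'E'
from m import *
from rig import robot
apply([0,-.001,0,0,0,0])
o=robot.get_obs();check(o);print(o["wrist_torque"],SR.inv().apply(o["ee_pos"]-SO))
s=robot.camera("scene");t=robot.camera("top")
crop(s,380,190,480,320,6,"s11.png");crop(t,120,180,220,280,6,"t11.png")
E
```

```text
t 11.77 err mm [-0.02  0.08 -0.03] deg [ 0.   -0.    0.01] pos [547.7 230.6 227. ]
q [ 0.408 -0.387  1.98  -0.273  0.707 -1.212] F [-0.2 -0.1  0.1] w 51.1
[-0.10912438  0.34736078  0.01323967] [-37.30514807  16.43336786 226.99783177]
```

View pics/s11.png

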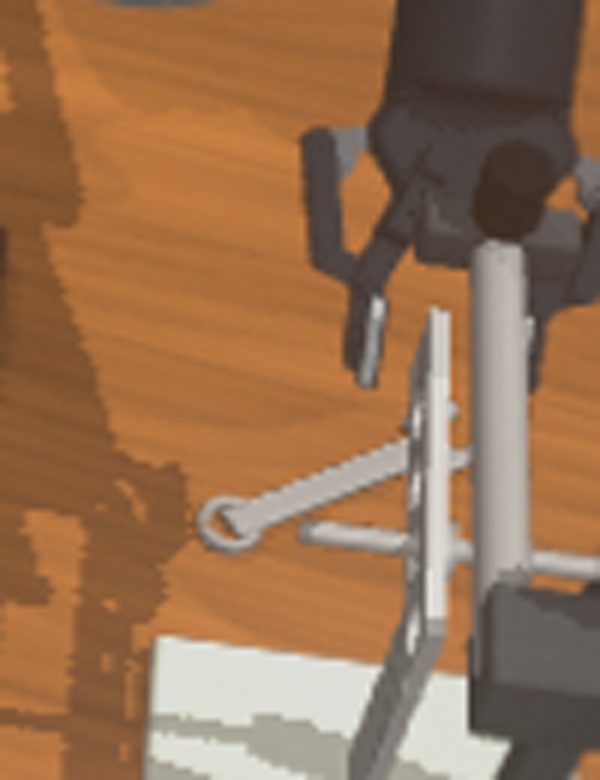

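View pics/t11.png

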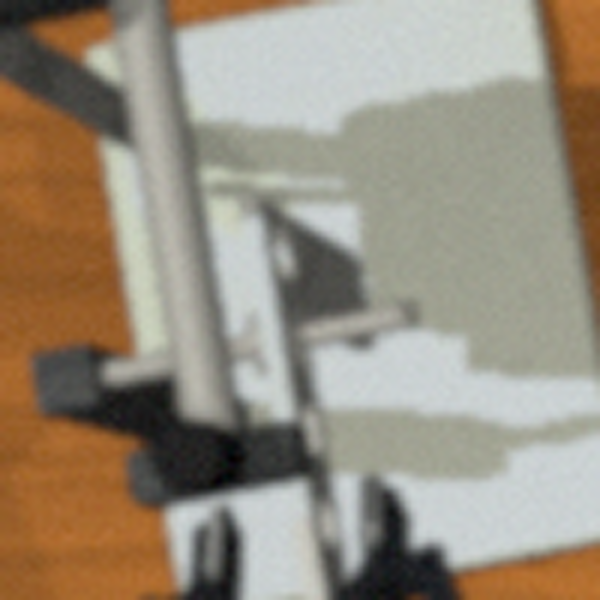

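Released: the fingers stand clear on both sides of the hanging plate, and wrist force is about zero. I retreat along the tool axis, watching the clearance to the clamp.

>>> jog_arm:
  increments:
    - {"dx": 0,"dy": 0,"dz": -0.01,"ax": 0,"ay": 0,"az": 0}
    - {"dx": 0,"dy": 0,"dz": -0.03,"ax": 0,"ay": 0,"az": 0}
    - {"dx": 0,"dy": 0,"dz": -0.05,"ax": 0,"ay": 0,"az": 0}
    - {"dx": 0,"dy": 0,"dz": -0.075,"ax": 0,"ay": 0,"az": 0}
    - {"dx": 0,"dy": 0,"dz": -0.1,"ax": 0,"ay": 0,"az": 0}
    - {"dx": 0,"dy": 0,"dz": -0.125,"ax": 0,"ay": 0,"az": 0}
    - {"dx": 0,"dy": 0,"dz": -0.15,"ax": 0,"ay": 0,"az": 0}
    - {"dx": 0,"dy": 0,"dz": -0.16,"ax": 0,"ay": 0,"az": 0}

```text
time_s: 12.53
ee_pos: [450.3, 213.2, 313.3]
eef_rot: [0.423, -0.081, 0.902, 0.039]
wrist_force: [0.9, 0.2, 1.4]
width: 51.4
```

>>> jog_arm:
  increments:
    - {"dx": 0,"dy": 0,"dz": -0.01,"ax": 0,"ay": 0,"az": 0}
    - {"dx": 0,"dy": 0,"dz": -0.02,"ax": 0,"ay": 0,"az": 0}
    - {"dx": 0,"dy": 0,"dz": -0.02,"ax": 0,"ay": 0,"az": 0}
    - {"dx": 0,"dy": 0,"dz": -0.02,"ax": 0,"ay": 0,"az": 0}
    - {"dx": 0,"dy": 0,"dz": -0.02,"ax": 0,"ay": 0,"az": 0}
    - {"dx": 0,"dy": 0,"dz": -0.02,"ax": 0,"ay": 0,"az": 0}
    - {"dx": 0,"dy": 0,"dz": -0.02,"ax": 0,"ay": 0,"az": 0}
    - {"dx": 0,"dy": 0,"dz": -0.02,"ax": 0,"ay": 0,"az": 0}

```text
time_s: 13.2
ee_pos: [439.3, 210.9, 318.7]
eef_rot: [0.42, -0.081, 0.903, 0.037]
wrist_force: [-0.1, 0.1, -0.6]
width: 51.2
```

```bash
python3 - <<'E'
from m import *
from rig import robot
apply([0,0,-.18,0,0,0])
o=robot.get_obs();check(o)
for n in ["scene","top"]:
    c=robot.camera(n);pickle.dump(c,open(f"{n}12.pkl","wb"));cv2.imwrite(f"pics/{n}12.png",c["color"][:,:,::-1])
s=load("scene12");t=load("top12")
crop(s,390,230,490,330,6,"s12.png");crop(t,120,180,220,280,6,"t12.png")
E
```

```text
t 13.20 err mm [ 0.16 -0.1  -0.87] deg [-0.04  0.06 -0.02] pos [439.3 210.9 318.7]
q [ 0.52  -0.671  1.956 -0.304  1.036 -1.187] F [-0.1  0.1 -0.6] w 51.2
```

View pics/s12.png

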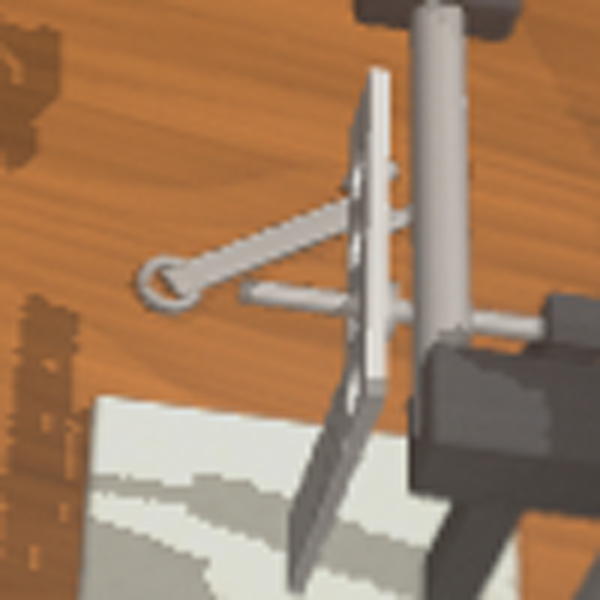

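View pics/t12.png

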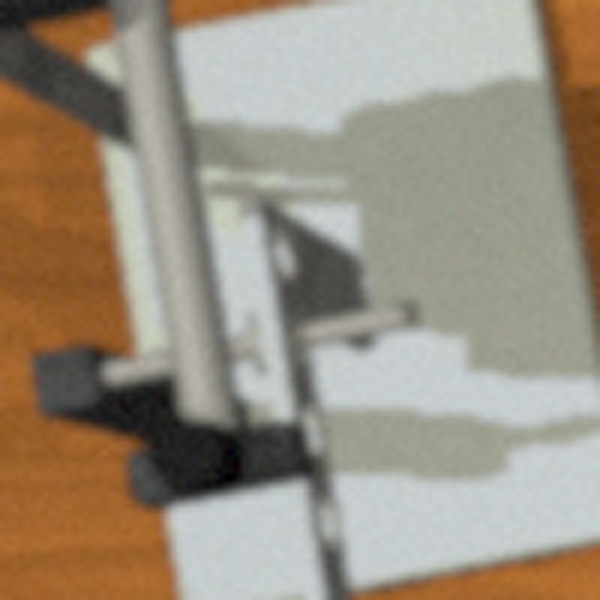

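View pics/scene12.png

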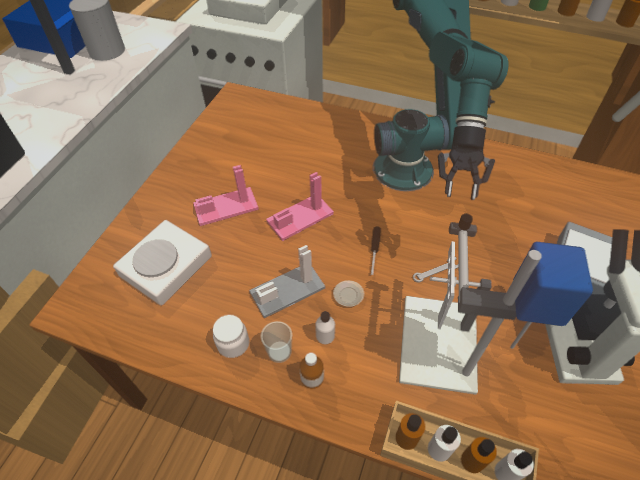

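```bash
python3 - <<'E'
from m import *
s=load("scene12");t=load("top12");t0=load("top7")
S=lambda x,y:np.array([390+(x+.5)/6-.5,230+(y+.5)/6-.5])
for tilt in(-4,0,4):
  r=Ro.from_euler("y",tilt,degrees=True)
  P=[st(np.array([0,15,228.5])+r.apply(v)) for v in([53,0,26],[-107,0,26],[53,0,-143])]
  print(tilt,"pred scene crop px",((proj(s,P)-[390,230]+.5)*6).round(0).tolist())
print("seen far (376,382) near (378,70) legbottom (296,588)")
T=lambda x,y:np.array([120+(x+.5)/6-.5,180+(y+.5)/6-.5])
e=tri([s,t],[S(376,382),T(266,207)]);print("far top in stand",SR.inv().apply(e-SO))
E
python3 - <<'E'
import cv2,sys
sys.path.insert(0,'.')
E
python3 -c "
from h import *
a=load('scene12');b=load('scene9');d=cv2.absdiff(a['color'],b['color']).max(2)
crop(load('top12'),120,200,240,300,6,'t13.png')
ys,xs=np.where(cv2.absdiff(load('scene12')['color'][260:320],load('scene12')['color'][260:320]).max(2)>0);print(len(xs))"
```

```text
-4 pred scene crop px [[376.0, 388.0], [375.0, 80.0], [295.0, 616.0]]
0 pred scene crop px [[374.0, 397.0], [378.0, 72.0], [294.0, 600.0]]
4 pred scene crop px [[372.0, 406.0], [382.0, 65.0], [293.0, 583.0]]
seen far (376,382) near (378,70) legbottom (296,588)
far top in stand [ 47.84579476  12.55917016 256.07666292]
0
```

View pics/t13.png

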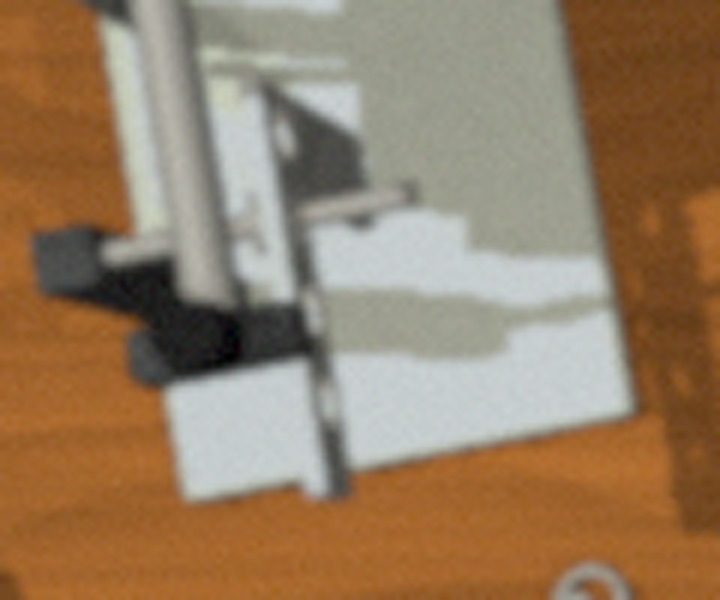

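```bash
python3 - <<'E'
from m import *
s=load("scene12");t=load("top12")
S=lambda x,y:np.array([390+(x+.5)/6-.5,230+(y+.5)/6-.5])
T=lambda x,y:np.array([120+(x+.5)/6-.5,200+(y+.5)/6-.5])
for tilt in(-4,0,4):
  r=Ro.from_euler("y",tilt,degrees=True)
  P=[st(np.array([0,15,228.5])+r.apply(v)) for v in([53,0,26],[-107,0,26],[53,0,-143])]
  print(tilt,"pred top crop px",((proj(t,P)-[120,200]+.5)*6).round(0).tolist())
f=lambda e:SR.inv().apply(e-SO).round(1)
print("far",f(tri([s,t],[S(376,382),T(264,85)])),"near",f(tri([s,t],[S(378,68),T(318,497)])))
# blow-ups
crop(t,150,195,200,295,8,"t14.png") if 0 else None
crop(s,430,232,470,332,6,"s14.png")
img=cv2.resize(np.ascontiguousarray(t["color"][200:300,150:190,::-1]),None,fx=6,fy=6,interpolation=cv2.INTER_NEAREST)
img2=cv2.resize(np.ascontiguousarray(s["color"][232:332,430:470,::-1]),None,fx=6,fy=6,interpolation=cv2.INTER_NEAREST)
cv2.imwrite("pics/b14.png",np.hstack([img,img2]))
E
```

```text
-4 pred top crop px [[250.0, 81.0], [328.0, 501.0], [349.0, 111.0]]
0 pred top crop px [[251.0, 77.0], [323.0, 496.0], [355.0, 135.0]]
4 pred top crop px [[253.0, 74.0], [317.0, 490.0], [361.0, 160.0]]
far [ 48.5  12.6 257.2] near [-107.3   15.3  256.9]
```

View pics/b14.png

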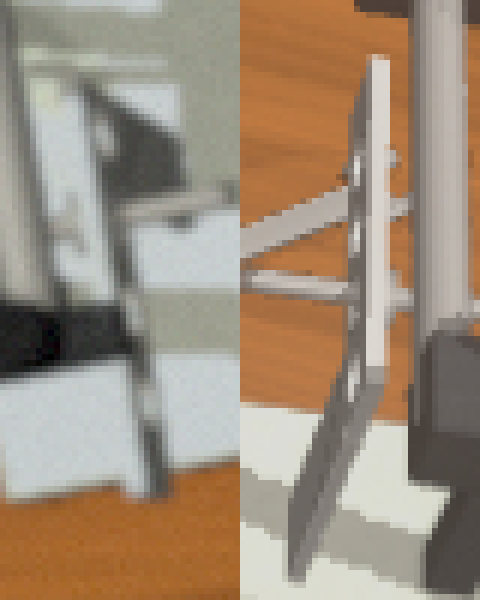

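```bash
python3 - <<'E'
from m import *
from rig import robot
a=load("scene12")["color"];b=robot.camera("scene")["color"]
d=cv2.absdiff(a,b)[225:335,380:490].max(2);print("moved px near plate",(d>40).sum())
a0=load("scene0")["color"]
for n,(x0,y0,x1,y1) in dict(dish=(330,280,366,308),screw=(365,224,385,278),dropper=(312,308,340,345),wrench=(412,258,440,285)).items():
    print(n,(cv2.absdiff(a0,b)[y0:y1,x0:x1].max(2)>40).sum())
check(robot.get_obs());print(robot.job_done())
E
```

```text
moved px near plate 0
dish 0
screw 185
dropper 0
wrench 0
t 13.35 err mm [ 0.09 -0.02 -0.36] deg [-0.02  0.03 -0.01] pos [439.2 211.  319.2]
q [ 0.52  -0.672  1.956 -0.304  1.036 -1.188] F [ 0.3  0.5 -0.6] w 50.8
the job is handed in; nothing more can be done
None
```

The plate is hanging on the side rod by its third hole, up against the collar, and the job was handed in at about 13.4 s with no verdict reported. I took it from the grey rack with the tool leaning 50°, slid the hole over the rod to the collar, let go once the rod carried the weight, and backed out along the tool axis.

**Plate pose:** From the two camera views, the two ends of the arm are level to within about 0.3 mm (heights 256.9 and 257.2 mm). The plate sits about 1–3 mm short of full contact with the collar. Nothing near the plate changed between the last two pictures, the wrist force was about zero, and the fingers were clear.

**Checks that disagreed:**
- The far end of the arm triangulated about 5 mm short of where it should be, against a pale background. The near end fitted the expected position exactly.
- The rod tip triangulated about 4 mm too high.
- The image estimate and the robot-pose estimate of hole height differed by about 3.6 mm before insertion, and I split the difference.
- The gripper width read about 5.5 mm on the 8 mm plate.

**Bystanders:** The picture regions for the dish, dropper and wrench showed no change. The screwdriver's region showed 185 changed pixels. I take these to be the arm's shadow, as the screwdriver looks to be in the same place in both full pictures, but I did not measure it.

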